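# Lay out the refrigerator pan

## Task

Load the pull-out fridge pan from the wooden tray, as we keep it: the dressing bottle at the back, midway between and in line with the cream carton and the pickle jar; the sauce jar straight in front of the carton, and the lidded food box straight in front of the pickle jar, each a finger or two clear of what is behind it, the box with its long side parallel to the pan's front edge; and the dip tub centred on top of the food box. Set everything down gently and upright, do not shift the carton or the pickle jar, and leave the can and the yoghurt cup standing on the tray.

Things in the scene. Friction and masses are not known exactly. Their poses are not given: they have to be found in the camera images.
- pan: Shallow fixed refrigerator pan, clear plastic with white rim, 280 (x) by 360 (y) mm; its front is the taller white panel with a pull lip (56 mm high), the other walls are 5 mm thick, 42 mm high. Origin: centre of its underside, z up; the inside floor is 5 mm above it. +x points from front to back, so in front of means pan -x; y runs along the front edge. On the robot's left or right.
- carton: Gable-top cream carton of plain white board with a blue band, 70 x 70 mm, 115 mm high to its ridge, standing in one back corner of the pan (left or right), square to the pan: its x axis is parallel to the pan's x. It stays where it is. Origin at the centre of its underside, z up.
- pickle_jar: Large green glass pickle jar with a white lid, 80 mm diameter, 100 mm high, standing in the other back corner of the pan, about 240 mm from the carton, its x axis parallel to the pan's x. It stays where it is. Origin at the centre of its underside, z up.
- bottle: Salad dressing bottle, the tallest thing on the tray: white body 58 mm diameter, shoulder above 98 mm, neck 27 mm diameter from 136 to 143 mm, round grey cap 32 mm diameter from 143 to 175 mm (its top). About 0.3 kg. Stands on the wooden tray. Origin at the centre of its underside, z up.
- sauce_jar: Sauce jar with a brass-coloured metal lid: body 62 mm diameter, lid 58 mm diameter from 67 to 84 mm (its top). About 0.28 kg. Stands on the wooden tray. Origin at the centre of its underside, z up.
- food_box: Oblong lidded food box: clear body 60 (its x) by 96 (its y) mm, flat grey lid 62 by 100 mm with snap clips at the short ends (106 mm over them), 56 mm high to the top of the lid. About 0.3 kg. Its long side is its y axis. Stands on the wooden tray. Origin at the centre of its underside, z up.
- dip_tub: Low round white dip tub: 52 mm diameter at the foot widening to 60 mm, under a 64 mm diameter lid from 33 to 40 mm (its top). About 0.12 kg. Stands on the wooden tray. Origin at the centre of its underside, z up.
- can: Small bare aluminium drinks can, 53 mm diameter, 90 mm high, on the wooden tray; it stays there. Origin at the centre of its underside, z up. The tray is 310 x 400 mm with a floor 8 mm above the counter and a rim 18 mm high; the six things on it stand about 120 mm apart in two rows of three.
- yoghurt: White yoghurt cup with a foil top, 48 mm diameter at the foot, 70 mm at the rim, 77 mm high, on the wooden tray; it stays there. Origin at the centre of its underside, z up.
There are look-alikes about, which are no part of the job. Leave any pink look-alike of the food_box alone.

How it is judged:
By the outcome, as a careful person would: the job done as asked, in the order asked, and still so for the second after the job is handed in, with the robot touching nothing.
It also fails if it takes over 112 s, if anything falls off the work surface, if the arm or the gripper's body presses on something with over 40 N, if the wrist force passes 120 N, or if a joint passes its speed limit or range.

## Robot

A 6-joint arm with a two-finger parallel gripper is mounted at the origin on the work surface. World frame = base frame: x ahead of the robot, y to its left, z up, the work surface at z = 0. Lengths are in m, angles in rad, forces in N, time in s.
With the tool pointing down it reaches from about 0.35 to 0.85 m from the base axis. Payload 8.1 kg.
Tool frame: the origin (TCP) lies at the very end of the fingers, on their centre line; the grasp point (between the pads) lies robot.pinch_z behind it (robot.pinch_z is the distance from the TCP to the grasp point, in m); z points along the fingers, x is the direction in which the jaws open and shut, and the axes are right-handed (so a half turn about z gives the same grasp; the last joint's range is limited). The gripper opens to 93 mm and grips with 3 to 60 N. Pads are 15 mm wide; open, the fingers measure 128 mm over their backs; the gripper's body (75 mm by 188 mm) begins 65 mm behind the grasp point.
Start: joints at [1.143, 0.13, 1.488, -0, 1.523, -0.085], TCP at [0.202, 0.565, 0.219] pointing down, gripper open.
Joint ranges: [-2.96, 2.96], [-0.89, 2.26], [0.02, 2.5], [-1.34, 4.48], [0, 2.73], [-2.66, 2.66]. Speed limits (rad/s): [2.39, 2.39, 2.79, 3.14, 3.14, 3.14].

## Interface

Orientations are given as a unit quaternion [x, y, z, w].
In Python, from rig import robot gives the robot as it stands.
- The arm moves only by the tool arm_command, never from a script. Its argument "targets" is a list of rows, each an object of numbers: "tx", "ty", "tz": the shift along the tool's x, y, z each as a share of 250 mm, from -1 to 1; "roll": the turn about the tool's z as a share of 90 degrees, from -1 to 1; "hand": the closure, from 0 (fully open) to 1 (shut). A call has 1 to 20 rows; each row is the pose to reach, as a shift and turn from the pose measured when the call began, along the tool's axes at that moment; what a row does not reach only later rows make up. A row lasts 1/10 s, in which the tool goes at most 50 mm and 8.59 degrees, less where a joint would pass 70% of its speed; a pose out of reach is approached as far as the arm can. A call with a number of a shift or a turn outside -1 to 1 is refused whole. A call with a gripper value outside its range is refused whole. The fingers move at their own pace and stop on an object; the grip force is fixed at half the most. Time passes only in rows, so rows that repeat a pose let the fingers close. It gives the time, the measured TCP pose, the force and the opening at its end, in the units of the state.
- robot.sense(): the state, without advancing time (a new reading comes with each control period).
- robot.snapshot(name): name is "side" or "top"; returns the picture (384x512x3 uint8, blue, green, red); there is no depth.
- robot.camera_info(name): a dict with "fx", "fy", "cx", "cy" (pixels), "extrinsics" (4x4, takes a point from world to camera coordinates). Camera axes: x right, y up, looking along -z (the intrinsics and any distortion apply to the point x, -y, -z); pixel columns grow to the right and rows downward; lengths in m; the calibration is good to about 2 mm. A picture is of the moment at which its call begins. camera_info takes no time and is no camera call.
- robot.hand_in(): hands the job in, once; it reports no verdict.
The state is a dict: "time": time; "joint_pos": joint angles; "qd": joint speeds; "joint_efforts": joint torques, N m; "ee_pos": TCP position; "eef_rot": TCP orientation; "contact_force": force on the tool from outside, world axes, zero at the start; "torque": the same for the moment, N m; "finger_gap": finger opening in m.
Only numpy, scipy, OpenCV 4.12 (cv2) and the standard library are available. Lean on these libraries where they do the work, as an engineer would, in place of code of your own. Each camera call takes 0.05 s, during which the arm holds its last target. There are 200 camera calls.

## Working session

There is one attempt and no reset: what is moved stays moved. The work goes in short steps, Python scripts to look and compute and a tool call to move; the robot and the scene stay as the last step left them, time stands still between calls to the robot, and variables do not carry over. Pictures are saved under pics/ and viewed, about 12 in all and at most 16, crops included, and the job is handed in when it is done.

Besides the shell and the picture viewer there is one more tool, called after "Request:" as name([rows], argument=value, ...), one row to a line, values as JSON. arm_command: Moves the arm, as the interface text tells. Its arguments: {"type":"object","properties":{"targets":{"type":"array","items":{"type":"object","properties":{"tx":{"type":"number"},"ty":{"type":"number"},"tz":{"type":"number"},"roll":{"type":"number"},"hand":{"type":"number"}}}}},"required":["targets"]}

```bash
mkdir -p pics; ls; python3 - <<'E'
from rig import robot
import cv2,numpy as np
np.set_printoptions(precision=4,suppress=True)
print(robot.sense(),robot.pinch_z)
for n in("top","side"):
    im=robot.snapshot(n);cv2.imwrite(f"pics/{n}0.png",im)
    c=robot.camera_info(n);print(n,c)
E
```

```text
pics
{'time': 0.0, 'joint_pos': array([ 1.1426,  0.1312,  1.4893,  0.    ,  1.523 , -0.0854]), 'qd': array([ 0.0021, -0.0011,  0.0004, -0.0012,  0.0002, -0.0021]), 'joint_efforts': array([  0.0004, -55.9822, -49.1774,   0.077 ,   0.0349,  -0.0002]), 'ee_pos': array([0.2014, 0.5646, 0.2176]), 'eef_rot': array([ 0.8174,  0.5761, -0.0008,  0.0005]), 'contact_force': array([-0.5011,  0.5109, -0.3207]), 'torque': array([ 0.0707,  0.0174, -0.0384]), 'finger_gap': 0.09322194993159295} 0.0188
top {'fx': 435.0981380458495, 'fy': 435.0981380458495, 'cx': 249.67504028758833, 'cy': 194.89661909226606, 'extrinsics': array([[ 0.0143, -0.9999,  0.0043, -0.0054],
       [ 0.9898,  0.0148,  0.1417, -0.4479],
       [-0.1417,  0.0023,  0.9899, -1.2069],
       [ 0.    ,  0.    ,  0.    ,  1.    ]])}
side {'fx': 487.8337016948576, 'fy': 487.8337016948576, 'cx': 262.7880349932768, 'cy': 196.8326641675984, 'extrinsics': array([[ 0.9781, -0.2078,  0.0152, -0.4149],
       [ 0.1104,  0.5788,  0.808 , -0.0812],
       [-0.1767, -0.7886,  0.589 , -1.0847],
       [ 0.    ,  0.    ,  0.    ,  1.    ]])}
```

```bash
python3 - <<'E'
import cv2
for n in("top","side"):
    im=cv2.imread(f"pics/{n}0.png");cv2.imwrite(f"pics/{n}0b.png",cv2.resize(im,(800,600),interpolation=cv2.INTER_CUBIC))
E
```

```text
(no output)
```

View pics/top0b.png

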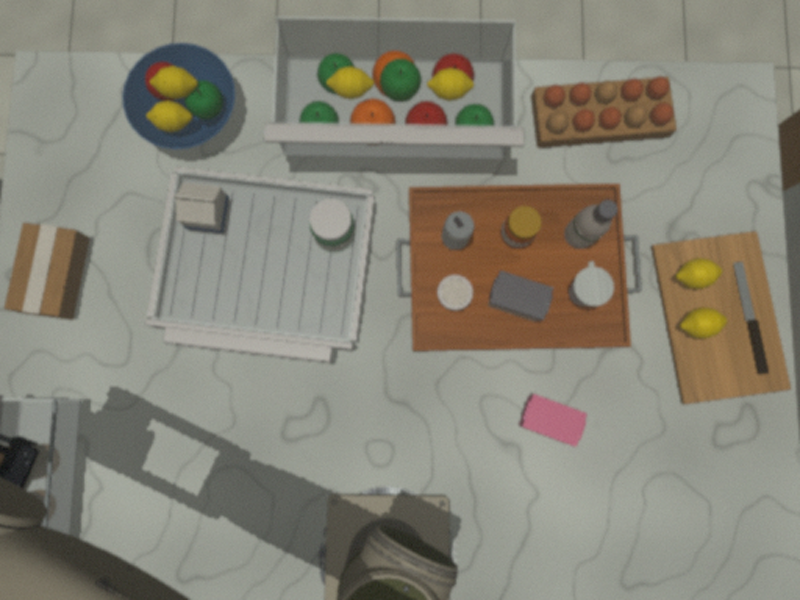

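View pics/side0b.png

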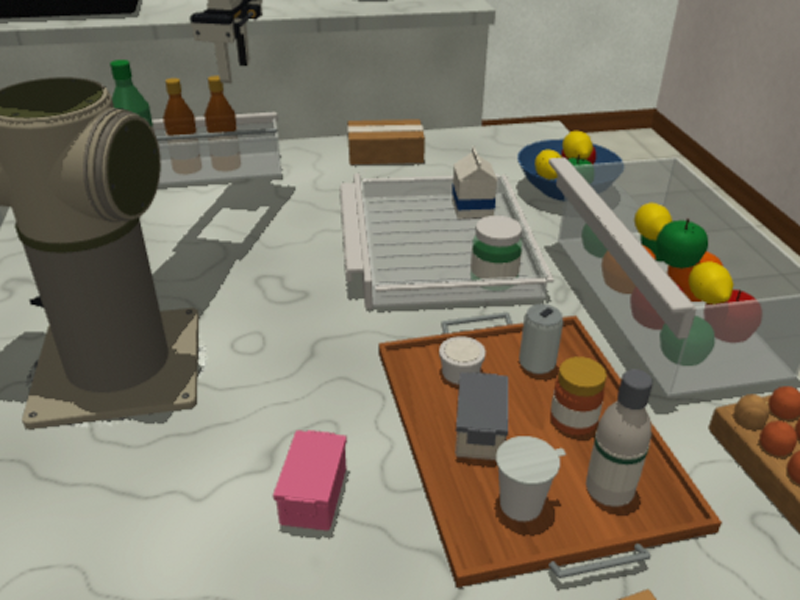

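The top view shows the pan at left, about (265,260), with the carton at its left back and the pickle jar at its right back. The tray is at right: can (458,230), sauce jar (524,223), bottle cap (605,212), dip tub (455,292), food box (521,296), yoghurt (593,287). The side view agrees.

```bash
cat >h.py <<'E'
import cv2,numpy as np
from rig import robot
np.set_printoptions(precision=4,suppress=True)
C={n:robot.camera_info(n) for n in("top","side")}
def proj(n,P):
    c=C[n];P=np.atleast_2d(P);q=P@c["extrinsics"][:3,:3].T+c["extrinsics"][:3,3]
    return np.c_[c["cx"]+c["fx"]*q[:,0]/-q[:,2],c["cy"]-c["fy"]*q[:,1]/-q[:,2]]
def back(n,u,v,z):
    c=C[n];R=c["extrinsics"][:3,:3];t=c["extrinsics"][:3,3];o=-R.T@t
    d=R.T@np.array([(u-c["cx"])/c["fx"],-(v-c["cy"])/c["fy"],-1]);return o+d*(z-o[2])/d[2]
def circ(x,y,z,r):
    a=np.linspace(0,2*np.pi,40);return np.c_[x+r*np.cos(a),y+r*np.sin(a),0*a+z]
def rect(x,y,z,a,b,th):
    p=np.array([[-a,-b],[a,-b],[a,b],[-a,b],[-a,-b]])/2;c,s=np.cos(th),np.sin(th)
    p=p@np.array([[c,s],[-s,c]]);return np.c_[p+[x,y],np.full(5,z)]
def crop(n,im,box,s,lines,fn):
    u0,v0,u1,v1=box;o=cv2.resize(im[v0:v1,u0:u1],None,fx=s,fy=s,interpolation=cv2.INTER_CUBIC)
    for L,col in lines:
        q=(proj(n,L)-[u0,v0]+.5)*s
        cv2.polylines(o,[np.round(q).astype(int)],False,col,1)
    cv2.imwrite(fn,o)
E
python3 - <<'E'
from h import *
k=.64
for nm,u,v,z in [("bottle",605,211,.183),("jar",524,222,.092),("box",522,296,.064),("tub",455,292,.048),("can",458,221,.098),("yog",593,287,.085),("pickle",331,220,.105),
 ("panBL",176,174,.042),("panBR",375,193,.042),("panFR",355,346,.042),("panFL",150,323,.042),("boxc1",497,272,.064),("boxc2",552,290,.064),("boxc3",543,320,.064),("boxc4",490,301,.064)]:
    print(nm,back("top",u*k,v*k,z)[:2])
for nm,u,v,z in [("bottle",636,380,.183),("jar",582,370,.092),("box",484,402,.064),("tub",462,351,.048),("pickle",498,231,.105)]:
    print("side",nm,back("side",u*k,v*k,z)[:2])
E
```

```text
bottle [ 0.5857 -0.3469]
jar [ 0.59   -0.2329]
box [ 0.4621 -0.2331]
tub [ 0.4702 -0.1155]
can [ 0.5883 -0.1157]
yog [ 0.4766 -0.3537]
pickle [0.5848 0.1066]
panBL [0.6852 0.402 ]
panBR [0.6545 0.0321]
panFR [0.3705 0.063 ]
panFL [0.4065 0.4322]
boxc1 [ 0.5049 -0.189 ]
boxc2 [ 0.4738 -0.2868]
boxc3 [ 0.4197 -0.2698]
boxc4 [ 0.4523 -0.1761]
side bottle [ 0.5866 -0.3581]
side jar [ 0.5911 -0.2352]
side box [ 0.465  -0.2391]
side tub [ 0.4702 -0.1193]
side pickle [0.5821 0.0904]
```

```bash
cat >ov.py <<'E'
from h import *
r,g,b,y=(0,0,255),(0,255,0),(255,0,0),(0,255,255)
th=-.095
# positions
bo=(.586,-.352);ja=(.590,-.234);bx=(.4625,-.235,-1+0);tu=(.470,-.117);pk=(.584,.100);pan=(.529,.232)
bth=np.arctan2(.0540+.0524,-.0)  # placeholder
bth=.31
L=[(circ(*bo,.183,.016),r),(circ(*bo,.106,.029),r),(circ(*bo,.009,.029),g),(circ(*ja,.092,.029),r),(circ(*ja,.009,.031),g),
 (rect(bx[0],bx[1],.064,.062,.100,bth),r),(rect(bx[0],bx[1],.009,.06,.096,bth),g),(circ(*tu,.048,.032),r),(circ(*tu,.009,.026),g)]
c=pan+np.array([[np.cos(th),-np.sin(th)],[np.sin(th),np.cos(th)]])@[.09,.12]
P=[(rect(*pan,.042,.28,.36,th),r),(rect(*pan,.005,.27,.35,th),g),(circ(*pk,.105,.040),r),(circ(*pk,.006,.040),g),(rect(*c,.005,.07,.07,th),g),(rect(*c,.075,.07,.07,th),r)]
T=cv2.imread("pics/top0.png");S=cv2.imread("pics/side0.png")
crop("top",T,(258,110,412,230),4,L,"/tmp/a.png");crop("side",S,(240,190,470,380),3,L,"/tmp/b.png")
crop("top",T,(88,100,248,236),4,P,"/tmp/c.png");crop("side",S,(210,85,360,205),4,P,"/tmp/d.png")
def mk(a,b,f):
    a,b=cv2.imread(a),cv2.imread(b);h=max(a.shape[0],b.shape[0])
    p=lambda i:cv2.copyMakeBorder(i,0,h-i.shape[0],0,0,0);o=np.hstack([p(a),p(b)]);cv2.imwrite(f,o)
E
python3 - <<'E'
from ov import *
for i,j in zip("abcd",("p1","p2","p3","p4")): cv2.imwrite(f"pics/{j}.png",cv2.imread(f"/tmp/{i}.png"))
print(c)
E
```

```text
[0.63   0.3429]
```

View pics/p1.png

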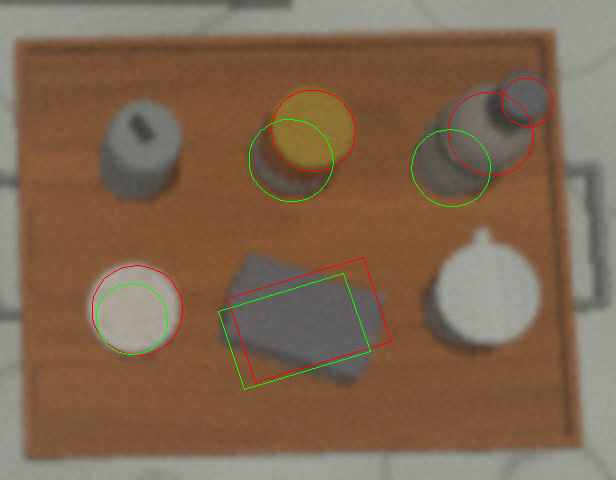

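View pics/p2.png

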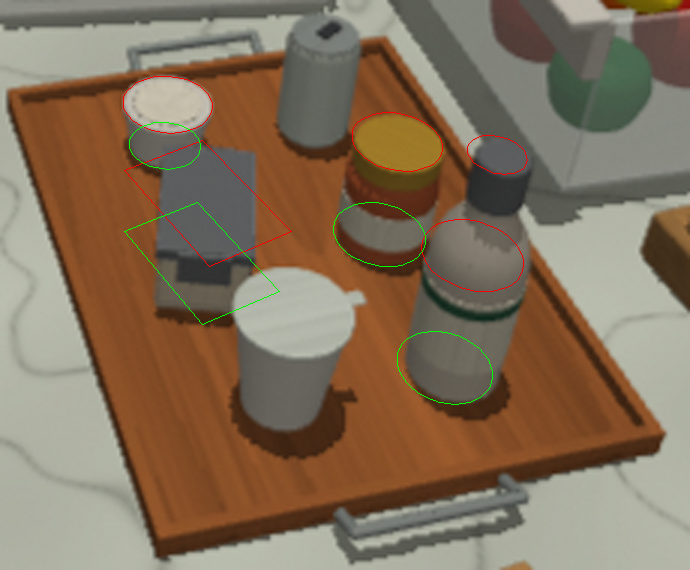

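View pics/p3.png

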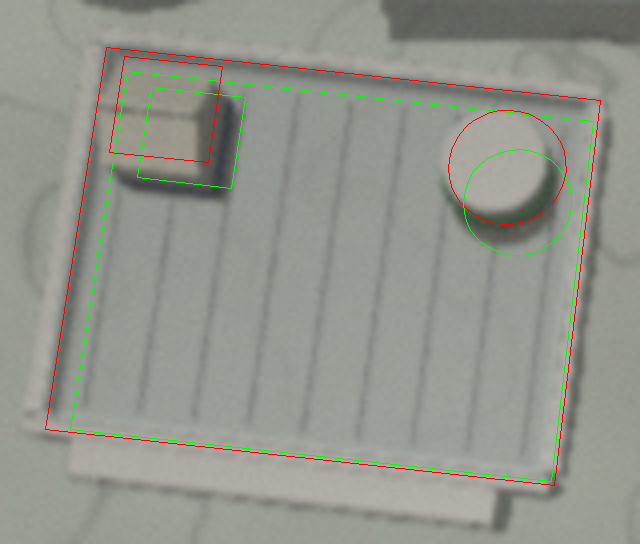

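View pics/p4.png

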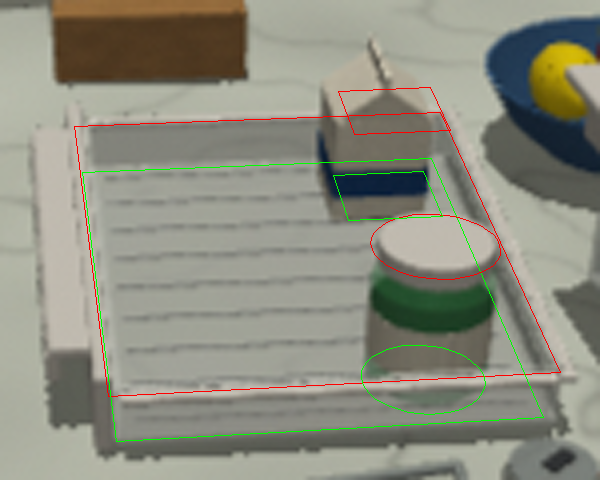

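The first guesses project close to the objects: sauce jar, tub and bottle cap match. The box yaw has the wrong sign, and should be about -0.31. The pan, carton and pickle jar need refining, so I'll enlarge those and redraw the overlays in one composite.

```bash
python3 - <<'E'
from ov import *
# composite: top carton, top pickle / side carton+pickle, no overlay
a=cv2.resize(T[105:155,105:155],(400,300+100))[:300] if 0 else cv2.resize(T[108:152,108:152],(352,352),interpolation=cv2.INTER_CUBIC)
b=cv2.resize(T[120:164,193:237],(352,352),interpolation=cv2.INTER_CUBIC)
cv2.imwrite("pics/p5.png",np.hstack([a,b]))
s=cv2.resize(S[90:190,284:340],(448,800),interpolation=cv2.INTER_CUBIC)
s1=cv2.resize(S[92:144,284:336],(364,364),interpolation=cv2.INTER_CUBIC)
s2=cv2.resize(S[136:188,296:348],(364,364),interpolation=cv2.INTER_CUBIC)
a=cv2.resize(a,(242,242)) if 0 else a
o=np.zeros((600,800,3),np.uint8)
f=lambda im,u,v,w,h:cv2.resize(im[v:v+h,u:u+w],(w*6,h*6),interpolation=cv2.INTER_CUBIC)
A=f(T,108,108,50,50);B=f(T,194,122,50,50);D=f(S,284,92,50,50);E_=f(S,296,136,50,50)
o=np.vstack([np.hstack([A,B]),np.hstack([D,E_])]);cv2.imwrite("pics/p5.png",o)
E
```

```text
(no output)
```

View pics/p5.png

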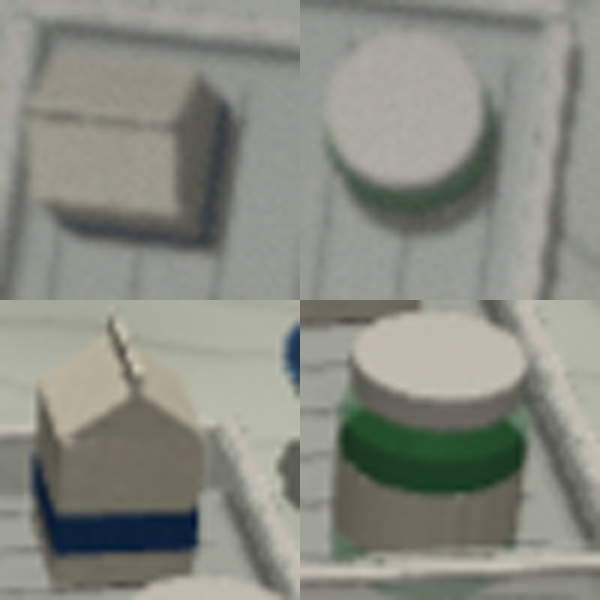

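```bash
cat >>h.py <<'E'
from scipy.optimize import least_squares
def tri(t,s,z):
    f=lambda p:np.r_[proj("top",[*p,z])[0]-t,proj("side",[*p,z])[0]-s]
    r=least_squares(f,[.5,0]);return r.x,r.fun
def tri3(t,s):
    f=lambda p:np.r_[proj("top",p)[0]-t,proj("side",p)[0]-s]
    r=least_squares(f,[.5,0,.1]);return r.x,r.fun
E
python3 - <<'E'
from h import *
for n,t,s,z in [("pickle",(211.1,139.9),(318.7,145.4),.105),("ridge",(124.8,127.6),(304.6,100.1),.12),
 ("ridgeL",(112.2,126.4),(302.2,94.5),.12),("ridgeR",(137.2,128.8),(306.9,105.7),.12),
 ("bottle",(258+526/4-.4,110+100/4-.4),(240+499/3-.4,190+158/3-.4),.183),("jar",(258+313/4-.4,110+130/4-.4),(240+398/3-.4,190+142/3-.4),.092),
 ("tub",(258+136/4-.4,110+307/4-.4),(240+168/3-.4,190+104/3-.4),.048),
 ("can",(258+144/4-.4,110+135/4-.4),(240+322/3-.4,190+34/3-.4),.098),
 ("yog",(258+487/4-.4,110+294/4-.4),(240+294/3-.4,190+312/3-.4),.085),
 ("rimBR",(88+602/4-.4,100+97/4-.4),(210+568/4-.4,85+373/4-.4),.042)]:
    print(n,back("top",*t,z)[:2],back("side",*s,z)[:2],*tri(t,s,z), tri3(t,s)[0])
E
```

```text
pickle [0.5873 0.1086] [0.5856 0.1018] [0.5871 0.107 ] [ 0.6013  0.08   -0.0447 -1.0841] [0.5883 0.1091 0.1006]
ridge [0.6137 0.341 ] [0.6134 0.3293] [0.6147 0.3391] [ 0.7285 -0.3327 -0.5119 -1.4848] [0.6167 0.3428 0.1134]
ridgeL [0.6165 0.3751] [0.617 0.367] [0.6175 0.3738] [ 0.498  -0.3331 -0.467  -0.9824] [0.6189 0.3765 0.1155]
ridgeR [0.6109 0.3074] [0.6097 0.2932] [0.6117 0.305 ] [ 0.9115 -0.2751 -0.4858 -1.8776] [0.6141 0.3094 0.1118]
bottle [ 0.5869 -0.3518] [ 0.5858 -0.3556] [ 0.5867 -0.3538] [ 0.7891  0.1151 -0.011  -0.7746] [ 0.5877 -0.3527  0.1802]
jar [ 0.5899 -0.2342] [ 0.5905 -0.2355] [ 0.5904 -0.2349] [ 0.2604 -0.1765 -0.1519 -0.1919] [ 0.5908 -0.2346  0.0911]
tub [ 0.4717 -0.1166] [ 0.4703 -0.1181] [ 0.471  -0.1171] [ 0.1882  0.2633  0.1668 -0.3049] [ 0.4712 -0.1166  0.0468]
can [ 0.583 -0.117] [ 0.579  -0.1219] [ 0.5811 -0.1186] [ 0.5773  0.6722  0.4146 -1.0242] [ 0.5823 -0.117   0.0942]
yog [ 0.4782 -0.3533] [ 0.4785 -0.3567] [ 0.4786 -0.3554] [ 0.7784 -0.1352 -0.1637 -0.5903] [ 0.4794 -0.3543  0.0821]
rimBR [0.6534 0.0376] [0.6559 0.0376] [0.6548 0.0374] [ 0.1    -0.4617 -0.393   0.1065] [0.6548 0.0373 0.0421]
```

The triangulated points agree to about 1 px. Carton is at about (.615,.340), pickle jar (.5875,.108) and pan yaw about -0.107. Moving now.

Request:
arm_command([
  {"tx":-0.4,"ty":0.36,"tz":-0.2,"roll":-0.1,"hand":0},
  {"tx":-0.808,"ty":0.713,"tz":-0.33,"roll":-0.218,"hand":0},
  {"tx":-0.808,"ty":0.713,"tz":-0.33,"roll":-0.218,"hand":0},
  {"tx":-0.808,"ty":0.713,"tz":-0.33,"roll":-0.218,"hand":0},
  {"tx":-0.808,"ty":0.713,"tz":-0.33,"roll":-0.218,"hand":0},
  {"tx":-0.808,"ty":0.713,"tz":-0.33,"roll":-0.218,"hand":0},
  {"tx":-0.808,"ty":0.713,"tz":-0.33,"roll":-0.218,"hand":0},
  {"tx":-0.808,"ty":0.713,"tz":-0.33,"roll":-0.218,"hand":0},
  {"tx":-0.808,"ty":0.713,"tz":-0.33,"roll":-0.218,"hand":0},
  {"tx":-0.808,"ty":0.713,"tz":-0.33,"roll":-0.218,"hand":0},
])

```text
time: 1.1
ee_pos: [0.3008, 0.3152, 0.2997]
eef_rot: [0.707, 0.708, -0.002, 0.0]
contact_force: [-0.3, -0.3, 0.3]
finger_gap: 0.0933
```

```bash
cat >>h.py <<'E'
TH=-.107;X=np.array([np.cos(TH),np.sin(TH)]);Y=np.array([-np.sin(TH),np.cos(TH)])
CA=np.array([.615,.340]);PK=np.array([.5875,.108])
def delta(p,z,yaw=None):
    s=robot.sense();q=s["eef_rot"];yw=2*np.arctan2(q[1],q[0]);d=np.r_[p,z]-s["ee_pos"]
    print("pose",s["ee_pos"],"yaw",yw,"t",s["time"],"F",s["contact_force"],"gap",s["finger_gap"])
    x=np.array([np.cos(yw),np.sin(yw)]);y=np.array([np.sin(yw),-np.cos(yw)])
    r=0 if yaw is None else -((yaw-yw+np.pi)%(2*np.pi)-np.pi)/(np.pi/2)
    print("tx %.3f ty %.3f tz %.3f roll %.3f"%(d[:2]@x/.25,d[:2]@y/.25,-d[2]/.25,r))
E
python3 - <<'E'
from h import *
i=back("top",233.6,139.9,.042)[:2];print("wall in",i,"y_pan rel pickle",(i-PK)@Y)
print("mid",(CA+PK)/2,"dist",(CA-PK)@Y,(CA-PK)@X,"sauce",CA-.091*X,"box",PK-.098*X+.004*Y)
delta((.587,-.353),.30,np.pi/2)
E
```

```text
wall in [0.6055 0.0497] y_pan rel pickle -0.05605133368285743
mid [0.6013 0.224 ] dist 0.23361007105222822 0.0025660676087919908 sauce [0.5245 0.3497] box [0.4905 0.1224]
pose [0.3008 0.3152 0.2997] yaw 1.5719331637068779 t 1.1 F [-0.3009 -0.3001  0.269 ] gap 0.09325373084914064
tx -2.674 ty 1.142 tz -0.001 roll 0.001
```

Request:
arm_command([
  {"tx":-0.45,"ty":0.2},
  {"tx":-0.9,"ty":0.4},
  {"tx":-0.9,"ty":0.4},
  {"tx":-0.9,"ty":0.4},
  {"tx":-0.9,"ty":0.4},
  {"tx":-0.9,"ty":0.4},
  {"tx":-0.9,"ty":0.4},
])

```text
invalid input at $.targets[0]: expected keys tx, ty, tz, roll, hand
```

Request:
arm_command([
  {"tx":-0.45,"ty":0.2},
  {"tx":-0.9,"ty":0.4},
  {"tx":-0.9,"ty":0.4},
  {"tx":-0.9,"ty":0.4},
  {"tx":-0.9,"ty":0.4},
  {"tx":-0.9,"ty":0.4},
  {"tx":-0.9,"ty":0.4},
])

```text
invalid input at $.targets[0]: expected keys tx, ty, tz, roll, hand
```

Request:
arm_command([
  {"tx":-0.45,"ty":0.2},
  {"tx":-0.86,"ty":0.34},
  {"tx":-0.86,"ty":0.34},
  {"tx":-0.86,"ty":0.34},
  {"tx":-0.86,"ty":0.34},
  {"tx":-0.86,"ty":0.34},
  {"tx":-0.86,"ty":0.34},
  {"tx":-0.86,"ty":0.34},
])

```text
invalid input at $.targets[0]: expected keys tx, ty, tz, roll, hand
```

```bash
python3 -c "
from h import *
delta((.587,-.353),.148,np.pi/2)
cv2.imwrite('pics/s1.png',cv2.resize(robot.snapshot('side')[100:384,150:512],(765,600)))"
```

```text
pose [0.3008 0.3152 0.2997] yaw 1.5719331637068779 t 1.1 F [-0.3009 -0.3001  0.269 ] gap 0.09325373084914064
tx -2.674 ty 1.142 tz 0.607 roll 0.001
```

View pics/s1.png

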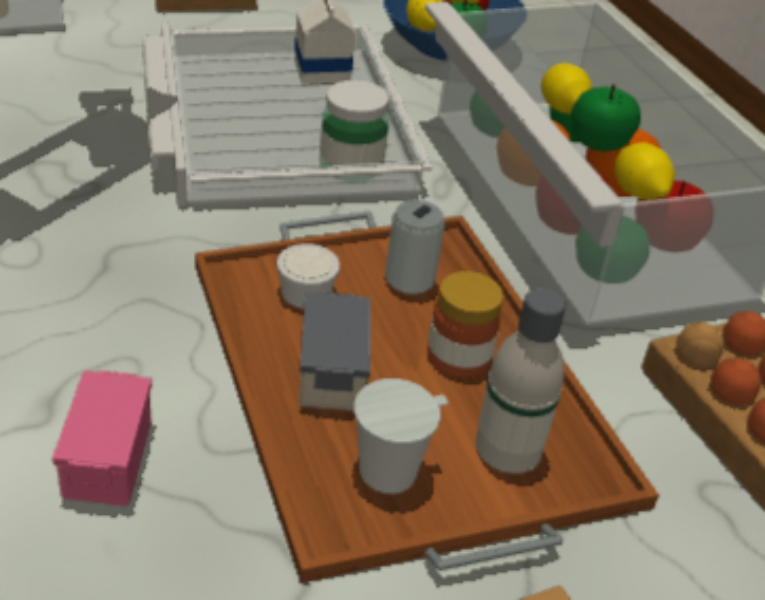

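Those calls were refused because every key is required. The picture just shows the scene unchanged, with the arm out of view. Resending with full rows.

Request:
arm_command([
  {"tx":-0.45,"ty":0.2,"tz":0,"roll":0,"hand":0},
  {"tx":-0.9,"ty":0.4,"tz":0,"roll":0,"hand":0},
  {"tx":-0.9,"ty":0.4,"tz":0,"roll":0,"hand":0},
  {"tx":-0.9,"ty":0.4,"tz":0,"roll":0,"hand":0},
  {"tx":-0.9,"ty":0.4,"tz":0,"roll":0,"hand":0},
  {"tx":-0.9,"ty":0.4,"tz":0,"roll":0,"hand":0},
  {"tx":-0.9,"ty":0.4,"tz":0,"roll":0,"hand":0},
])

```text
time: 1.85
ee_pos: [0.4012, 0.0901, 0.2996]
eef_rot: [0.707, 0.707, -0.002, -0.0]
contact_force: [-0.6, 1.3, -0.3]
finger_gap: 0.093
```

Request:
arm_command([
  {"tx":-0.45,"ty":0.2,"tz":0,"roll":0,"hand":0},
  {"tx":-0.9,"ty":0.4,"tz":0,"roll":0,"hand":0},
  {"tx":-0.9,"ty":0.4,"tz":0,"roll":0,"hand":0},
  {"tx":-0.9,"ty":0.4,"tz":0,"roll":0,"hand":0},
  {"tx":-0.9,"ty":0.4,"tz":0,"roll":0,"hand":0},
  {"tx":-0.9,"ty":0.4,"tz":0,"roll":0,"hand":0},
  {"tx":-0.9,"ty":0.4,"tz":0,"roll":0,"hand":0},
])

```text
time: 2.55
ee_pos: [0.5013, -0.1335, 0.2989]
eef_rot: [0.707, 0.707, -0.002, -0.002]
contact_force: [0.2, -0.1, -0.5]
finger_gap: 0.0929
```

Request:
arm_command([
  {"tx":-0.45,"ty":0.2,"tz":0,"roll":0,"hand":0},
  {"tx":-0.86,"ty":0.34,"tz":0,"roll":0,"hand":0},
  {"tx":-0.86,"ty":0.34,"tz":0,"roll":0,"hand":0},
  {"tx":-0.86,"ty":0.34,"tz":0,"roll":0,"hand":0},
  {"tx":-0.86,"ty":0.34,"tz":0,"roll":0,"hand":0},
  {"tx":-0.86,"ty":0.34,"tz":0,"roll":0,"hand":0},
  {"tx":-0.86,"ty":0.34,"tz":0,"roll":0,"hand":0},
  {"tx":-0.86,"ty":0.34,"tz":0,"roll":0,"hand":0},
])

```text
time: 3.35
ee_pos: [0.5871, -0.3458, 0.2993]
eef_rot: [0.706, 0.708, -0.002, -0.001]
contact_force: [-0.6, 0.0, 0.2]
finger_gap: 0.0932
```

```bash
python3 -c "
from h import *
delta((.587,-.353),.148,np.pi/2)
cv2.imwrite('pics/s2.png',cv2.resize(robot.snapshot('side')[60:384,150:512],(670,600)))"
```

```text
pose [ 0.5871 -0.3458  0.2993] yaw 1.5736305641947486 t 3.35 F [-0.5578  0.0318  0.2334] gap 0.09322359496176376
tx -0.029 ty -0.000 tz 0.605 roll 0.002
```

View pics/s2.png

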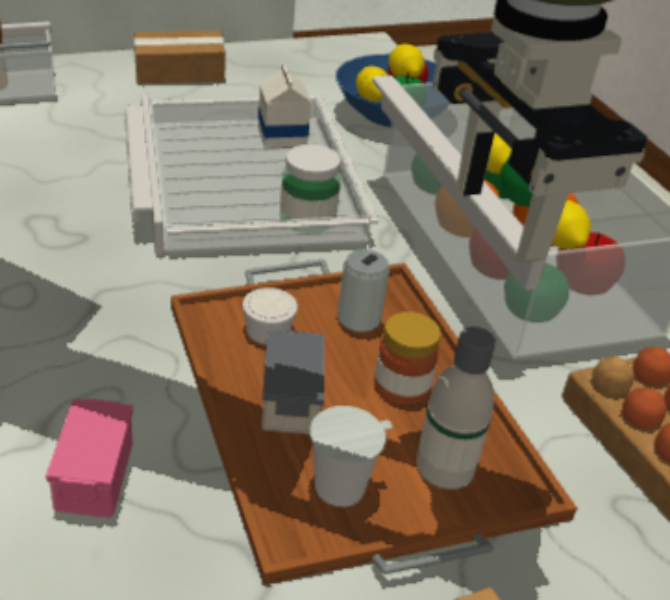

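The gripper is above the bottle, fingers straddling the cap line and clear of everything. Descending and gripping the cap.

Request:
arm_command([
  {"tx":-0.029,"ty":0,"tz":0.15,"roll":0,"hand":0},
  {"tx":-0.029,"ty":0,"tz":0.3,"roll":0,"hand":0},
  {"tx":-0.029,"ty":0,"tz":0.45,"roll":0,"hand":0},
  {"tx":-0.029,"ty":0,"tz":0.55,"roll":0,"hand":0},
  {"tx":-0.029,"ty":0,"tz":0.605,"roll":0,"hand":0},
  {"tx":-0.029,"ty":0,"tz":0.605,"roll":0,"hand":0},
  {"tx":-0.029,"ty":0,"tz":0.605,"roll":0,"hand":0},
  {"tx":-0.029,"ty":0,"tz":0.605,"roll":0,"hand":0.4},
  {"tx":-0.029,"ty":0,"tz":0.605,"roll":0,"hand":0.6},
  {"tx":-0.029,"ty":0,"tz":0.605,"roll":0,"hand":0.8},
  {"tx":-0.029,"ty":0,"tz":0.605,"roll":0,"hand":1},
  {"tx":-0.029,"ty":0,"tz":0.605,"roll":0,"hand":1},
  {"tx":-0.029,"ty":0,"tz":0.605,"roll":0,"hand":1},
  {"tx":-0.029,"ty":0,"tz":0.605,"roll":0,"hand":1},
  {"tx":-0.029,"ty":0,"tz":0.605,"roll":0,"hand":1},
])

```text
time: 4.9
ee_pos: [0.5863, -0.3534, 0.1482]
eef_rot: [0.706, 0.708, -0.002, -0.001]
contact_force: [-0.4, 1.0, 0.2]
finger_gap: 0.0338
```

Request:
arm_command([
  {"tx":0,"ty":0,"tz":0,"roll":0,"hand":1},
  {"tx":0,"ty":0,"tz":0,"roll":0,"hand":1},
  {"tx":0,"ty":0,"tz":-0.04,"roll":0,"hand":1},
  {"tx":0,"ty":0,"tz":-0.1,"roll":0,"hand":1},
  {"tx":0,"ty":0,"tz":-0.2,"roll":0,"hand":1},
  {"tx":0,"ty":0,"tz":-0.32,"roll":0,"hand":1},
  {"tx":0,"ty":0,"tz":-0.44,"roll":0,"hand":1},
  {"tx":0,"ty":0,"tz":-0.54,"roll":0,"hand":1},
  {"tx":0,"ty":0,"tz":-0.6,"roll":0,"hand":1},
  {"tx":0,"ty":0,"tz":-0.6,"roll":0,"hand":1},
  {"tx":0,"ty":0,"tz":-0.6,"roll":0,"hand":1},
])

```text
time: 6.0
ee_pos: [0.5869, -0.3533, 0.2977]
eef_rot: [0.706, 0.708, -0.002, -0.001]
contact_force: [0.3, 0.3, -2.8]
finger_gap: 0.0316
```

Request:
arm_command([
  {"tx":0.04,"ty":0,"tz":0,"roll":0,"hand":1},
  {"tx":0.12,"ty":0,"tz":0,"roll":0,"hand":1},
  {"tx":0.22,"ty":0.01,"tz":0,"roll":0,"hand":1},
  {"tx":0.34,"ty":0.02,"tz":0,"roll":0,"hand":1},
  {"tx":0.46,"ty":0.02,"tz":0,"roll":0,"hand":1},
  {"tx":0.58,"ty":0.02,"tz":0,"roll":0,"hand":1},
  {"tx":0.7,"ty":0.02,"tz":0,"roll":0,"hand":1},
  {"tx":0.82,"ty":0.02,"tz":0,"roll":0,"hand":1},
  {"tx":0.94,"ty":0.02,"tz":0,"roll":0,"hand":1},
  {"tx":1.0,"ty":0.02,"tz":0,"roll":0,"hand":1},
])

```text
time: 7.0
ee_pos: [0.5903, -0.1001, 0.2958]
eef_rot: [0.705, 0.709, -0.002, -0.003]
contact_force: [-0.4, -0.6, -2.6]
finger_gap: 0.0317
```

Request:
arm_command([
  {"tx":0.1,"ty":0,"tz":0,"roll":0,"hand":1},
  {"tx":0.22,"ty":0.01,"tz":0,"roll":0,"hand":1},
  {"tx":0.34,"ty":0.02,"tz":0,"roll":0,"hand":1},
  {"tx":0.46,"ty":0.02,"tz":0,"roll":0,"hand":1},
  {"tx":0.58,"ty":0.02,"tz":0,"roll":0,"hand":1},
  {"tx":0.7,"ty":0.02,"tz":0,"roll":0,"hand":1},
  {"tx":0.82,"ty":0.02,"tz":0,"roll":0,"hand":1},
  {"tx":0.94,"ty":0.02,"tz":0,"roll":0,"hand":1},
  {"tx":1.0,"ty":0.02,"tz":0,"roll":0,"hand":1},
  {"tx":1.0,"ty":0.02,"tz":0,"roll":0,"hand":1},
])

```text
time: 8.0
ee_pos: [0.5935, 0.1516, 0.2949]
eef_rot: [0.705, 0.71, -0.003, -0.003]
contact_force: [0.3, -1.2, -2.3]
finger_gap: 0.0311
```

```bash
python3 -c "
from h import *
delta((.6013,.224),.146,np.pi/2)"
```

```text
pose [0.5935 0.1516 0.2949] yaw 1.5781094987255149 t 8.0 F [ 0.2873 -1.1621 -2.3417] gap 0.031055685431171286
tx 0.289 ty 0.033 tz 0.596 roll 0.005
```

Request:
arm_command([
  {"tx":0.12,"ty":0.015,"tz":0,"roll":0,"hand":1},
  {"tx":0.22,"ty":0.03,"tz":0,"roll":0,"hand":1},
  {"tx":0.289,"ty":0.033,"tz":0,"roll":0.005,"hand":1},
  {"tx":0.289,"ty":0.033,"tz":0,"roll":0.005,"hand":1},
  {"tx":0.289,"ty":0.033,"tz":0,"roll":0.005,"hand":1},
  {"tx":0.289,"ty":0.033,"tz":0.1,"roll":0.005,"hand":1},
  {"tx":0.289,"ty":0.033,"tz":0.2,"roll":0.005,"hand":1},
  {"tx":0.289,"ty":0.033,"tz":0.3,"roll":0.005,"hand":1},
  {"tx":0.289,"ty":0.033,"tz":0.4,"roll":0.005,"hand":1},
  {"tx":0.289,"ty":0.033,"tz":0.5,"roll":0.005,"hand":1},
  {"tx":0.289,"ty":0.033,"tz":0.55,"roll":0.005,"hand":1},
  {"tx":0.289,"ty":0.033,"tz":0.57,"roll":0.005,"hand":1},
  {"tx":0.289,"ty":0.033,"tz":0.58,"roll":0.005,"hand":1},
  {"tx":0.289,"ty":0.033,"tz":0.58,"roll":0.005,"hand":1},
  {"tx":0.289,"ty":0.033,"tz":0.58,"roll":0.005,"hand":1},
])

```text
time: 9.5
ee_pos: [0.6008, 0.2241, 0.1515]
eef_rot: [0.707, 0.707, -0.002, -0.003]
contact_force: [0.6, -0.1, -1.8]
finger_gap: 0.0313
```

```bash
python3 -c "
from h import *
delta((.6013,.224),.145,np.pi/2)
a=cv2.resize(robot.snapshot('side')[80:200,200:360],(640,480));cv2.imwrite('pics/s3.png',a)"
```

```text
pose [0.6008 0.2241 0.1515] yaw 1.5702358162700574 t 9.5 F [ 0.5747 -0.1284 -1.8318] gap 0.03129983331979231
tx -0.001 ty 0.002 tz 0.026 roll -0.000
```

View pics/s3.png

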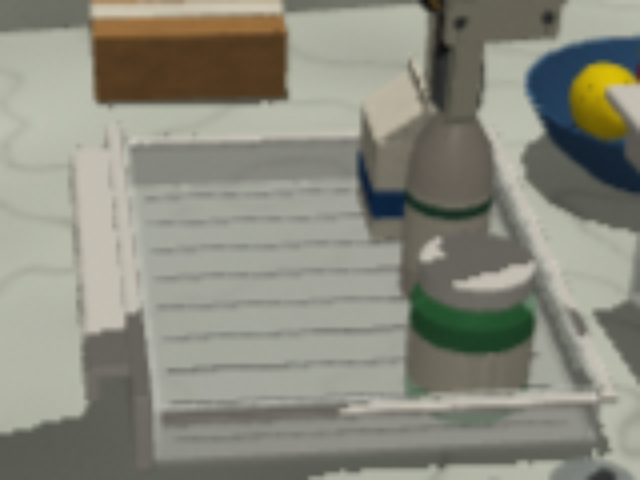

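The bottle is upright, held between carton and jar. Its body axis is at column 447, against about 445 for the midline. Lowering the last 6 mm.

Request:
arm_command([
  {"tx":0,"ty":0.002,"tz":0.005,"roll":0,"hand":1},
  {"tx":0,"ty":0.002,"tz":0.01,"roll":0,"hand":1},
  {"tx":0,"ty":0.002,"tz":0.014,"roll":0,"hand":1},
  {"tx":0,"ty":0.002,"tz":0.018,"roll":0,"hand":1},
  {"tx":0,"ty":0.002,"tz":0.021,"roll":0,"hand":1},
  {"tx":0,"ty":0.002,"tz":0.023,"roll":0,"hand":1},
  {"tx":0,"ty":0.002,"tz":0.023,"roll":0,"hand":1},
])

```text
time: 10.25
ee_pos: [0.6011, 0.2242, 0.1454]
eef_rot: [0.707, 0.707, -0.002, -0.003]
contact_force: [-0.1, 0.7, -2.3]
finger_gap: 0.0314
```

Request:
arm_command([
  {"tx":0,"ty":0,"tz":0.002,"roll":0,"hand":1},
  {"tx":0,"ty":0,"tz":0.004,"roll":0,"hand":1},
  {"tx":0,"ty":0,"tz":0.004,"roll":0,"hand":1},
])

```text
time: 10.55
ee_pos: [0.6015, 0.2243, 0.1452]
eef_rot: [0.707, 0.707, -0.001, -0.003]
contact_force: [-0.4, 0.1, 2.5]
finger_gap: 0.0317
```

Request:
arm_command([
  {"tx":0,"ty":0,"tz":0.002,"roll":0,"hand":1},
  {"tx":0,"ty":0,"tz":0.003,"roll":0,"hand":1},
  {"tx":0,"ty":0,"tz":0.003,"roll":0,"hand":1},
])

```text
time: 10.85
ee_pos: [0.6018, 0.2244, 0.1452]
eef_rot: [0.707, 0.707, -0.001, -0.002]
contact_force: [-1.5, -0.5, 5.4]
finger_gap: 0.0315
```

Contact made. Release and rise.

Request:
arm_command([
  {"tx":0,"ty":0,"tz":-0.003,"roll":0,"hand":0.95},
  {"tx":0,"ty":0,"tz":-0.003,"roll":0,"hand":0.5},
  {"tx":0,"ty":0,"tz":-0.003,"roll":0,"hand":0},
  {"tx":0,"ty":0,"tz":-0.003,"roll":0,"hand":0},
  {"tx":0,"ty":0,"tz":-0.003,"roll":0,"hand":0},
  {"tx":0,"ty":0,"tz":-0.003,"roll":0,"hand":0},
  {"tx":0,"ty":0,"tz":-0.1,"roll":0,"hand":0},
  {"tx":0,"ty":0,"tz":-0.25,"roll":0,"hand":0},
  {"tx":0,"ty":0,"tz":-0.4,"roll":0,"hand":0},
  {"tx":0,"ty":0,"tz":-0.4,"roll":0,"hand":0},
  {"tx":0,"ty":0,"tz":-0.4,"roll":0,"hand":0},
])

```text
time: 11.95
ee_pos: [0.6031, 0.2245, 0.2467]
eef_rot: [0.707, 0.707, 0.0, -0.002]
contact_force: [-0.9, -0.6, -0.4]
finger_gap: 0.0928
```

Request:
arm_command([
  {"tx":-0.15,"ty":0,"tz":0,"roll":0,"hand":0},
  {"tx":-0.35,"ty":0,"tz":0,"roll":0,"hand":0},
  {"tx":-0.55,"ty":0,"tz":0,"roll":0,"hand":0},
  {"tx":-0.75,"ty":0,"tz":0,"roll":0,"hand":0},
  {"tx":-0.92,"ty":0,"tz":0,"roll":0,"hand":0},
  {"tx":-0.92,"ty":0,"tz":0,"roll":0,"hand":0},
])

```text
time: 12.55
ee_pos: [0.6019, -0.0108, 0.2438]
eef_rot: [0.709, 0.705, -0.001, -0.002]
contact_force: [-0.2, 1.4, 0.3]
finger_gap: 0.0931
```

Request:
arm_command([
  {"tx":-0.2,"ty":0,"tz":0,"roll":0,"hand":0},
  {"tx":-0.4,"ty":0,"tz":0,"roll":0,"hand":0},
  {"tx":-0.6,"ty":0,"tz":0,"roll":0,"hand":0},
  {"tx":-0.8,"ty":-0.02,"tz":0,"roll":0,"hand":0},
  {"tx":-0.88,"ty":-0.04,"tz":0,"roll":0,"hand":0},
  {"tx":-0.88,"ty":-0.04,"tz":0,"roll":0,"hand":0},
  {"tx":-0.88,"ty":-0.04,"tz":0,"roll":0,"hand":0},
])

```text
time: 13.25
ee_pos: [0.59, -0.2301, 0.2418]
eef_rot: [0.71, 0.705, -0.002, -0.004]
contact_force: [0.0, 0.2, 0.1]
finger_gap: 0.0925
```

```bash
python3 -c "
from h import *
delta((.5905,-.235),.0645,np.pi/2)
T=robot.snapshot('top');S=robot.snapshot('side');cv2.imwrite('/tmp/T1.png',T);cv2.imwrite('/tmp/S1.png',S)
A=cv2.resize(T[105:175,105:245],(700,350),interpolation=cv2.INTER_CUBIC);B=cv2.resize(S[85:205,210:350],(583,500),interpolation=cv2.INTER_CUBIC)[:,:]
B=cv2.resize(S[90:190,240:350],(275,250),interpolation=cv2.INTER_CUBIC)
o=np.zeros((600,700,3),np.uint8);o[:350]=A;o[350:,:275]=B;cv2.imwrite('pics/s4.png',o)"
```

```text
pose [ 0.59   -0.2301  0.2418] yaw 1.563847142383749 t 13.25 F [0.0212 0.1766 0.1481] gap 0.09248456679107886
tx -0.019 ty 0.002 tz 0.709 roll -0.004
```

View pics/s4.png

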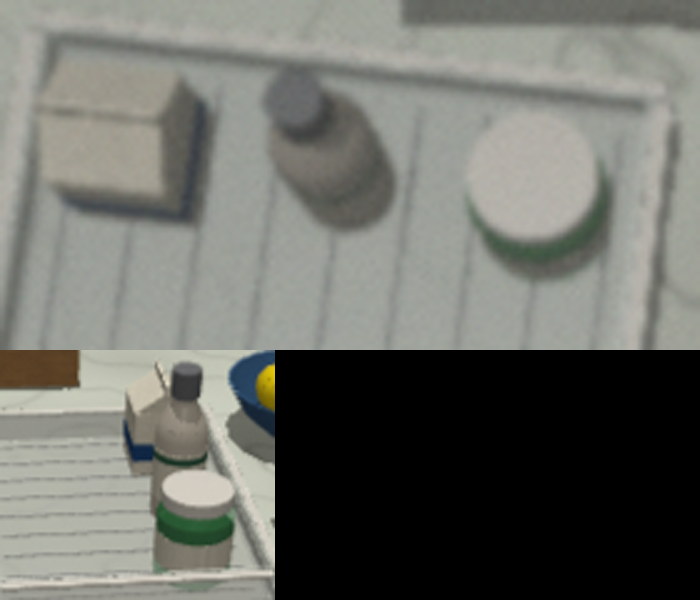

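The bottle stands upright between them (cap at 296,95 in the crop) and carton and jar are unmoved. Picking the sauce jar next.

Request:
arm_command([
  {"tx":-0.019,"ty":0.002,"tz":0.1,"roll":-0.004,"hand":0},
  {"tx":-0.019,"ty":0.002,"tz":0.25,"roll":-0.004,"hand":0},
  {"tx":-0.019,"ty":0.002,"tz":0.4,"roll":-0.004,"hand":0},
  {"tx":-0.019,"ty":0.002,"tz":0.55,"roll":-0.004,"hand":0},
  {"tx":-0.019,"ty":0.002,"tz":0.65,"roll":-0.004,"hand":0},
  {"tx":-0.019,"ty":0.002,"tz":0.709,"roll":-0.004,"hand":0},
  {"tx":-0.019,"ty":0.002,"tz":0.709,"roll":-0.004,"hand":0},
  {"tx":-0.019,"ty":0.002,"tz":0.709,"roll":-0.004,"hand":0},
  {"tx":-0.019,"ty":0.002,"tz":0.709,"roll":-0.004,"hand":0.3},
  {"tx":-0.019,"ty":0.002,"tz":0.709,"roll":-0.004,"hand":0.6},
  {"tx":-0.019,"ty":0.002,"tz":0.709,"roll":-0.004,"hand":1},
  {"tx":-0.019,"ty":0.002,"tz":0.709,"roll":-0.004,"hand":1},
  {"tx":-0.019,"ty":0.002,"tz":0.709,"roll":-0.004,"hand":1},
  {"tx":-0.019,"ty":0.002,"tz":0.709,"roll":-0.004,"hand":1},
  {"tx":-0.019,"ty":0.002,"tz":0.709,"roll":-0.004,"hand":1},
])

```text
time: 14.85
ee_pos: [0.5901, -0.2337, 0.0656]
eef_rot: [0.707, 0.708, -0.001, -0.003]
contact_force: [-0.5, -0.5, 1.5]
finger_gap: 0.0585
```

```bash
python3 -c "
from h import *
delta((.5905,-.235),.0645,np.pi/2)
t=(163.8,123.6);s=(314.5,97.7);print(back('top',*t,.18),back('side',*s,.18),tri(t,s,.18))"
```

```text
pose [ 0.5901 -0.2337  0.0656] yaw 1.572271132570106 t 14.85 F [-0.495  -0.4654  1.5369] gap 0.05848630692684191
tx -0.005 ty 0.002 tz 0.004 roll 0.001
[0.6079 0.2241 0.18  ] [0.6029 0.2144 0.18  ] (array([0.6065, 0.2228]), array([ 0.478 ,  0.5213,  0.397 , -1.458 ]))
```

```bash
python3 -c "
from h import *
print(back('top',173.2,140.2,.005))
T=cv2.imread('/tmp/T1.png');S=cv2.imread('/tmp/S1.png')
r,g=(0,0,255),(0,255,0)
b=(.602,.2244);L=[(circ(*b,.18,.016),r),(circ(*b,.005,.029),r),(circ(*b,.103,.029),r),(circ(*PK,.105,.036),g),(circ(*PK,.005,.04),g),(rect(*CA,.005,.07,.07,TH),g),(np.array([[*(CA-.035*Y),.12],[*(CA+.035*Y),.12]]),g)]
crop('top',T,(105,105,245,175),5,L,'/tmp/a.png');crop('side',S,(270,85,350,190),4,L,'/tmp/b.png')
a=cv2.imread('/tmp/a.png');b=cv2.imread('/tmp/b.png');b=cv2.rotate(b,cv2.ROTATE_90_CLOCKWISE)[:250] if 0 else b
o=np.zeros((770,700,3),np.uint8);o[:350]=a;o[350:,:320]=b;cv2.imwrite('pics/s5.png',o[:600] if 0 else cv2.resize(o,(545,600),interpolation=cv2.INTER_AREA))
o=np.zeros((600,800,3),np.uint8);o[:350,:480]=a[:,:480];o[:420,480:]=b;o[350:,:]=o[350:,:];o[355:,:210]=a[105:350,490:];cv2.imwrite('pics/s5.png',o)"
```

```text
[0.612  0.2298 0.005 ]
```

View pics/s5.png

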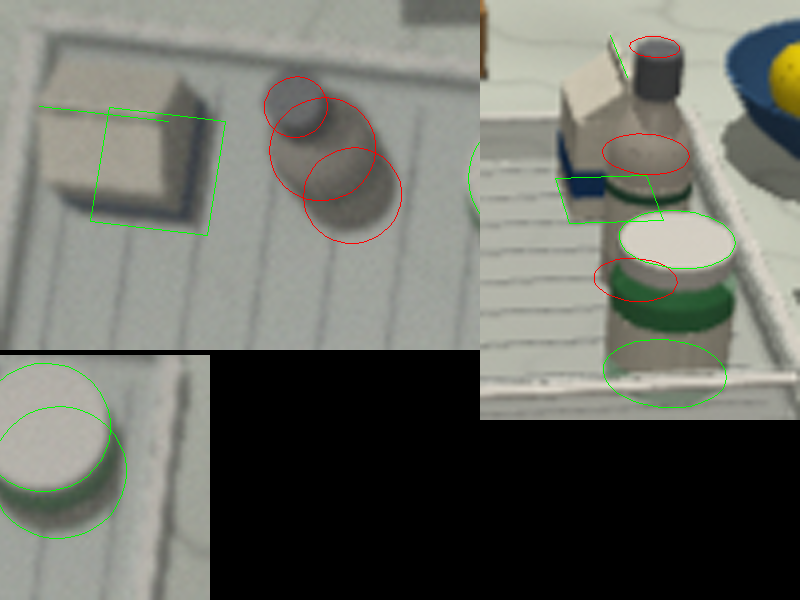

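Request:
arm_command([
  {"tx":0,"ty":0,"tz":-0.04,"roll":0,"hand":1},
  {"tx":0,"ty":0,"tz":-0.12,"roll":0,"hand":1},
  {"tx":0,"ty":0,"tz":-0.24,"roll":0,"hand":1},
  {"tx":0,"ty":0,"tz":-0.38,"roll":0,"hand":1},
  {"tx":0,"ty":0,"tz":-0.5,"roll":0,"hand":1},
  {"tx":0,"ty":0,"tz":-0.62,"roll":0,"hand":1},
  {"tx":0,"ty":0,"tz":-0.7,"roll":0,"hand":1},
  {"tx":0,"ty":0,"tz":-0.74,"roll":0,"hand":1},
  {"tx":0,"ty":0,"tz":-0.74,"roll":0,"hand":1},
])

```text
time: 15.75
ee_pos: [0.5919, -0.2343, 0.2524]
eef_rot: [0.707, 0.708, -0.001, -0.002]
contact_force: [-0.3, 0.6, -2.3]
finger_gap: 0.0582
```

Request:
arm_command([
  {"tx":0.06,"ty":-0.02,"tz":0,"roll":0,"hand":1},
  {"tx":0.16,"ty":-0.06,"tz":0,"roll":0,"hand":1},
  {"tx":0.28,"ty":-0.12,"tz":0,"roll":0,"hand":1},
  {"tx":0.4,"ty":-0.18,"tz":0,"roll":0,"hand":1},
  {"tx":0.52,"ty":-0.24,"tz":0,"roll":0,"hand":1},
  {"tx":0.64,"ty":-0.28,"tz":0,"roll":0,"hand":1},
  {"tx":0.76,"ty":-0.32,"tz":0,"roll":0,"hand":1},
  {"tx":0.88,"ty":-0.34,"tz":0,"roll":0,"hand":1},
  {"tx":0.98,"ty":-0.34,"tz":0,"roll":0,"hand":1},
])

```text
time: 16.65
ee_pos: [0.5042, 0.0129, 0.251]
eef_rot: [0.706, 0.708, -0.002, -0.003]
contact_force: [0.6, -0.2, -2.9]
finger_gap: 0.0583
```

Request:
arm_command([
  {"tx":0.12,"ty":0,"tz":0,"roll":0,"hand":1},
  {"tx":0.24,"ty":0,"tz":0,"roll":0,"hand":1},
  {"tx":0.36,"ty":0,"tz":0,"roll":0,"hand":1},
  {"tx":0.48,"ty":0,"tz":0,"roll":0,"hand":1},
  {"tx":0.6,"ty":0,"tz":0,"roll":0,"hand":1},
  {"tx":0.72,"ty":0,"tz":0,"roll":0,"hand":1},
  {"tx":0.84,"ty":0,"tz":0,"roll":0,"hand":1},
  {"tx":0.95,"ty":0,"tz":0,"roll":0,"hand":1},
  {"tx":0.98,"ty":0,"tz":0,"roll":0,"hand":1},
  {"tx":0.98,"ty":0,"tz":0,"roll":0,"hand":1},
])

```text
time: 17.65
ee_pos: [0.502, 0.2589, 0.2496]
eef_rot: [0.705, 0.709, -0.003, -0.004]
contact_force: [-0.6, -0.2, -3.0]
finger_gap: 0.0583
```

```bash
python3 -c "
from h import *
delta((.522,.350),.0626,np.pi/2)"
```

```text
pose [0.502  0.2589 0.2496] yaw 1.5754060207928444 t 17.65 F [-0.6413 -0.2498 -3.0386] gap 0.05832366331370195
tx 0.364 ty 0.082 tz 0.748 roll 0.003
```

Request:
arm_command([
  {"tx":0.12,"ty":0.03,"tz":0,"roll":0.003,"hand":1},
  {"tx":0.24,"ty":0.06,"tz":0,"roll":0.003,"hand":1},
  {"tx":0.33,"ty":0.08,"tz":0,"roll":0.003,"hand":1},
  {"tx":0.364,"ty":0.082,"tz":0,"roll":0.003,"hand":1},
  {"tx":0.364,"ty":0.082,"tz":0,"roll":0.003,"hand":1},
  {"tx":0.364,"ty":0.082,"tz":0.06,"roll":0.003,"hand":1},
  {"tx":0.364,"ty":0.082,"tz":0.16,"roll":0.003,"hand":1},
  {"tx":0.364,"ty":0.082,"tz":0.28,"roll":0.003,"hand":1},
  {"tx":0.364,"ty":0.082,"tz":0.4,"roll":0.003,"hand":1},
  {"tx":0.364,"ty":0.082,"tz":0.52,"roll":0.003,"hand":1},
  {"tx":0.364,"ty":0.082,"tz":0.62,"roll":0.003,"hand":1},
  {"tx":0.364,"ty":0.082,"tz":0.69,"roll":0.003,"hand":1},
  {"tx":0.364,"ty":0.082,"tz":0.72,"roll":0.003,"hand":1},
  {"tx":0.364,"ty":0.082,"tz":0.73,"roll":0.003,"hand":1},
  {"tx":0.364,"ty":0.082,"tz":0.734,"roll":0.003,"hand":1},
  {"tx":0.364,"ty":0.082,"tz":0.734,"roll":0.003,"hand":1},
])

```text
time: 19.25
ee_pos: [0.5211, 0.3503, 0.0672]
eef_rot: [0.707, 0.707, -0.002, -0.003]
contact_force: [0.2, 1.3, -2.3]
finger_gap: 0.0583
```

Request:
arm_command([
  {"tx":0,"ty":0,"tz":0.003,"roll":0,"hand":1},
  {"tx":0,"ty":0,"tz":0.006,"roll":0,"hand":1},
  {"tx":0,"ty":0,"tz":0.009,"roll":0,"hand":1},
  {"tx":0,"ty":0,"tz":0.01,"roll":0,"hand":1},
  {"tx":0,"ty":0,"tz":0.01,"roll":0,"hand":1},
])

```text
time: 19.75
ee_pos: [0.5211, 0.3503, 0.0646]
eef_rot: [0.707, 0.707, -0.002, -0.003]
contact_force: [-0.3, -0.2, -2.0]
finger_gap: 0.0584
```

Request:
arm_command([
  {"tx":0,"ty":0,"tz":0.003,"roll":0,"hand":1},
  {"tx":0,"ty":0,"tz":0.006,"roll":0,"hand":1},
  {"tx":0,"ty":0,"tz":0.006,"roll":0,"hand":1},
])

```text
time: 20.05
ee_pos: [0.5209, 0.3502, 0.0629]
eef_rot: [0.707, 0.707, -0.002, -0.003]
contact_force: [0.0, -0.3, -2.7]
finger_gap: 0.0585
```

Request:
arm_command([
  {"tx":0,"ty":0,"tz":0.003,"roll":0,"hand":1},
  {"tx":0,"ty":0,"tz":0.004,"roll":0,"hand":1},
  {"tx":0,"ty":0,"tz":0.004,"roll":0,"hand":1},
])

```text
time: 20.35
ee_pos: [0.5211, 0.3503, 0.0627]
eef_rot: [0.707, 0.707, -0.002, -0.003]
contact_force: [-4.0, -1.4, 5.5]
finger_gap: 0.0583
```

Request:
arm_command([
  {"tx":0,"ty":0,"tz":-0.003,"roll":0,"hand":0.9},
  {"tx":0,"ty":0,"tz":-0.003,"roll":0,"hand":0.4},
  {"tx":0,"ty":0,"tz":-0.003,"roll":0,"hand":0},
  {"tx":0,"ty":0,"tz":-0.003,"roll":0,"hand":0},
  {"tx":0,"ty":0,"tz":-0.003,"roll":0,"hand":0},
  {"tx":0,"ty":0,"tz":-0.1,"roll":0,"hand":0},
  {"tx":0,"ty":0,"tz":-0.25,"roll":0,"hand":0},
  {"tx":0,"ty":0,"tz":-0.4,"roll":0,"hand":0},
  {"tx":0,"ty":0,"tz":-0.55,"roll":0,"hand":0},
  {"tx":0,"ty":0,"tz":-0.7,"roll":0,"hand":0},
  {"tx":0,"ty":0,"tz":-0.8,"roll":0,"hand":0},
  {"tx":0,"ty":0,"tz":-0.8,"roll":0,"hand":0},
])

```text
time: 21.55
ee_pos: [0.5248, 0.3512, 0.2686]
eef_rot: [0.707, 0.707, 0.002, -0.002]
contact_force: [0.4, -0.7, -0.4]
finger_gap: 0.0932
```

Request:
arm_command([
  {"tx":-0.15,"ty":-0.1,"tz":0,"roll":0.05,"hand":0},
  {"tx":-0.35,"ty":-0.24,"tz":0,"roll":0.12,"hand":0},
  {"tx":-0.55,"ty":-0.24,"tz":0,"roll":0.2,"hand":0},
  {"tx":-0.75,"ty":-0.24,"tz":0,"roll":0.28,"hand":0},
  {"tx":-0.95,"ty":-0.24,"tz":0,"roll":0.36,"hand":0},
  {"tx":-1.0,"ty":-0.24,"tz":0,"roll":0.44,"hand":0},
  {"tx":-1.0,"ty":-0.24,"tz":0,"roll":0.52,"hand":0},
  {"tx":-1.0,"ty":-0.24,"tz":0,"roll":0.6,"hand":0},
  {"tx":-1.0,"ty":-0.24,"tz":0,"roll":0.6,"hand":0},
])

```text
time: 22.45
ee_pos: [0.4644, 0.1008, 0.2659]
eef_rot: [0.952, 0.308, 0.0, -0.003]
contact_force: [0.7, 0.7, -0.3]
finger_gap: 0.0928
```

```bash
python3 -c "
from h import *
delta((.4625,-.1),.25,-.31)"
```

```text
pose [0.4644 0.1008 0.2659] yaw 0.6253155683615202 t 22.45 F [ 0.7432  0.7012 -0.275 ] gap 0.09278962265254216
tx -0.476 ty 0.647 tz 0.064 roll 0.595
```

Request:
arm_command([
  {"tx":-0.1,"ty":0.14,"tz":0,"roll":0.08,"hand":0},
  {"tx":-0.2,"ty":0.28,"tz":0,"roll":0.16,"hand":0},
  {"tx":-0.3,"ty":0.42,"tz":0,"roll":0.24,"hand":0},
  {"tx":-0.4,"ty":0.55,"tz":0,"roll":0.32,"hand":0},
  {"tx":-0.476,"ty":0.647,"tz":0,"roll":0.4,"hand":0},
  {"tx":-0.476,"ty":0.647,"tz":0,"roll":0.48,"hand":0},
  {"tx":-0.476,"ty":0.647,"tz":0,"roll":0.56,"hand":0},
  {"tx":-0.476,"ty":0.647,"tz":0,"roll":0.595,"hand":0},
  {"tx":-0.476,"ty":0.647,"tz":0,"roll":0.595,"hand":0},
])

```text
time: 23.35
ee_pos: [0.4624, -0.0999, 0.264]
eef_rot: [0.988, -0.153, -0.002, -0.003]
contact_force: [0.3, 0.1, -0.1]
finger_gap: 0.0928
```

```bash
python3 - <<'E'
from h import *
T=robot.snapshot('top');S=robot.snapshot('side')
# box overlay with guesses
g=(0,255,0);r=(0,0,255);b=(.4625,-.233);th=-.31
L=[(rect(*b,.064,.062,.1,th),g)]
crop('top',T,(310,158,365,213),7,L,'/tmp/a.png');crop('side',S,(280,225,335,305),7,L,'/tmp/b.png')
a=cv2.imread('/tmp/a.png');b=cv2.imread('/tmp/b.png');o=np.zeros((560,780,3),np.uint8);o[:385,:385]=a;o[:,390:775]=b
cv2.imwrite('pics/s6.png',o)
delta((.4625,-.233),.15,-.31)
E
```

```text
pose [ 0.4624 -0.0997  0.2642] yaw -0.3047826022928366 t 23.45 F [-0.2754  0.8382 -0.2885] gap 0.09316236555285402
tx 0.160 ty 0.508 tz 0.457 roll 0.003
```

View pics/s6.png

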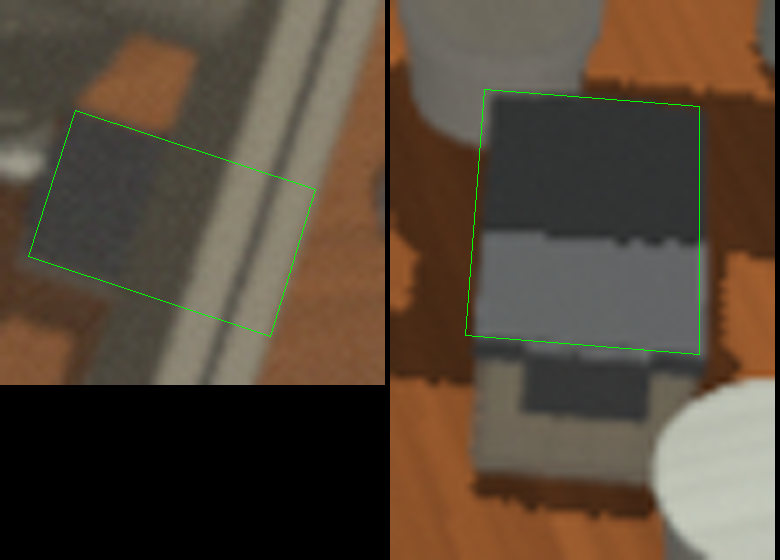

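```bash
python3 - <<'E'
from h import *
px=np.array([[490,97],[703,105],[707,355],[475,345]])-[390,0]
uv=px/7+[280,225]-.43
f=lambda p:(proj("side",rect(p[0],p[1],.064,.062,.1,p[2]))[[3,2,1,0]]-uv).ravel()
r=least_squares(f,[.4625,-.233,-.31]);print(r.x,r.fun.reshape(4,2)*7)
uvt=np.array([[251,253],[385,293],[357,374],[222,335]])/4+[258,110]-.4
f=lambda p:(proj("top",rect(p[0],p[1],.064,.062,.1,p[2]))[[3,2,1,0]]-uvt).ravel()
r=least_squares(f,[.4625,-.233,-.31]);print(r.x,r.fun.reshape(4,2)*4)
delta((.4625,-.234),.15,-.30)
E
```

```text
[ 0.4639 -0.2353 -0.2928] [[-2.7798 -2.6543]
 [-0.1391  3.6337]
 [ 2.7739  2.7411]
 [-0.1015 -3.8166]]
[ 0.4665 -0.2318 -1.889 ] [[ 32.1223 -20.822 ]
 [-17.2964 -32.3256]
 [-32.0541  21.2129]
 [ 17.5074  31.1045]]
pose [ 0.4624 -0.0997  0.2642] yaw -0.3047826022928366 t 23.45 F [-0.2754  0.8382 -0.2885] gap 0.09316236555285402
tx 0.161 ty 0.512 tz 0.457 roll -0.003
```

Request:
arm_command([
  {"tx":0.05,"ty":0.17,"tz":0,"roll":0,"hand":0},
  {"tx":0.1,"ty":0.34,"tz":0,"roll":0,"hand":0},
  {"tx":0.167,"ty":0.48,"tz":0,"roll":-0.003,"hand":0},
  {"tx":0.167,"ty":0.512,"tz":0,"roll":-0.003,"hand":0},
  {"tx":0.167,"ty":0.512,"tz":0.1,"roll":-0.003,"hand":0},
  {"tx":0.167,"ty":0.512,"tz":0.25,"roll":-0.003,"hand":0},
  {"tx":0.167,"ty":0.512,"tz":0.4,"roll":-0.003,"hand":0},
  {"tx":0.167,"ty":0.512,"tz":0.55,"roll":-0.003,"hand":0},
  {"tx":0.167,"ty":0.512,"tz":0.65,"roll":-0.003,"hand":0},
  {"tx":0.167,"ty":0.512,"tz":0.65,"roll":-0.003,"hand":0},
  {"tx":0.167,"ty":0.512,"tz":0.65,"roll":-0.003,"hand":0},
])

```text
time: 24.55
ee_pos: [0.4635, -0.2328, 0.1013]
eef_rot: [0.989, -0.149, -0.002, -0.003]
contact_force: [0.2, -0.0, -0.6]
finger_gap: 0.0929
```

```bash
python3 -c "
from h import *
delta((.464,-.234),.038,-.30)"
```

```text
pose [ 0.4635 -0.2328  0.1013] yaw -0.2981914884210637 t 24.55 F [ 0.1505 -0.0451 -0.6393] gap 0.09290464612646344
tx 0.003 ty 0.004 tz 0.253 roll 0.001
```

Request:
arm_command([
  {"tx":0.003,"ty":0.004,"tz":0.1,"roll":0,"hand":0},
  {"tx":0.003,"ty":0.004,"tz":0.2,"roll":0,"hand":0},
  {"tx":0.003,"ty":0.004,"tz":0.25,"roll":0,"hand":0},
  {"tx":0.003,"ty":0.004,"tz":0.253,"roll":0,"hand":0},
  {"tx":0.003,"ty":0.004,"tz":0.253,"roll":0,"hand":0.2},
  {"tx":0.003,"ty":0.004,"tz":0.253,"roll":0,"hand":0.5},
  {"tx":0.003,"ty":0.004,"tz":0.253,"roll":0,"hand":1},
  {"tx":0.003,"ty":0.004,"tz":0.253,"roll":0,"hand":1},
  {"tx":0.003,"ty":0.004,"tz":0.253,"roll":0,"hand":1},
  {"tx":0.003,"ty":0.004,"tz":0.253,"roll":0,"hand":1},
  {"tx":0.003,"ty":0.004,"tz":0.253,"roll":0,"hand":1},
])

```text
time: 25.65
ee_pos: [0.4643, -0.2338, 0.0388]
eef_rot: [0.989, -0.149, -0.001, -0.003]
contact_force: [-0.8, 0.6, 5.8]
finger_gap: 0.0617
```

Request:
arm_command([
  {"tx":0,"ty":0,"tz":0,"roll":0,"hand":1},
  {"tx":0,"ty":0,"tz":-0.03,"roll":0,"hand":1},
  {"tx":0,"ty":0,"tz":-0.09,"roll":0,"hand":1},
  {"tx":0,"ty":0,"tz":-0.18,"roll":0,"hand":1},
  {"tx":0,"ty":0,"tz":-0.3,"roll":0,"hand":1},
  {"tx":0,"ty":0,"tz":-0.42,"roll":0,"hand":1},
  {"tx":0,"ty":0,"tz":-0.54,"roll":0,"hand":1},
  {"tx":0,"ty":0,"tz":-0.64,"roll":0,"hand":1},
  {"tx":0,"ty":0,"tz":-0.72,"roll":0,"hand":1},
  {"tx":0,"ty":0,"tz":-0.72,"roll":0,"hand":1},
])

```text
time: 26.65
ee_pos: [0.4662, -0.2359, 0.2234]
eef_rot: [0.989, -0.149, 0.002, -0.001]
contact_force: [-0.5, -1.1, -2.0]
finger_gap: 0.0619
```

```bash
python3 -c "
from h import *
delta((.4875,.1224),.035,-.107)"
```

```text
pose [ 0.4662 -0.2359  0.2234] yaw -0.29817245432636746 t 26.65 F [-0.4713 -1.059  -2.036 ] gap 0.06191898927701337
tx -0.340 ty -1.395 tz 0.754 roll -0.122
```

Request:
arm_command([
  {"tx":-0.01,"ty":-0.04,"tz":0,"roll":0,"hand":1},
  {"tx":-0.03,"ty":-0.12,"tz":0,"roll":-0.02,"hand":1},
  {"tx":-0.05,"ty":-0.22,"tz":0,"roll":-0.05,"hand":1},
  {"tx":-0.08,"ty":-0.34,"tz":0,"roll":-0.08,"hand":1},
  {"tx":-0.11,"ty":-0.46,"tz":0,"roll":-0.11,"hand":1},
  {"tx":-0.14,"ty":-0.58,"tz":0,"roll":-0.122,"hand":1},
  {"tx":-0.17,"ty":-0.7,"tz":0,"roll":-0.122,"hand":1},
  {"tx":-0.2,"ty":-0.82,"tz":0,"roll":-0.122,"hand":1},
  {"tx":-0.23,"ty":-0.92,"tz":0,"roll":-0.122,"hand":1},
  {"tx":-0.23,"ty":-0.92,"tz":0,"roll":-0.122,"hand":1},
])

```text
time: 27.65
ee_pos: [0.4776, 0.0043, 0.2224]
eef_rot: [0.999, -0.052, 0.001, -0.002]
contact_force: [-0.2, -0.4, -2.9]
finger_gap: 0.0617
```

```bash
python3 -c "
from h import *
delta((.4875,.1224),.10,-.107)"
```

```text
pose [0.4776 0.0043 0.2224] yaw -0.10315605492450927 t 27.65 F [-0.1809 -0.442  -2.8955] gap 0.06165921942106587
tx -0.009 ty -0.474 tz 0.490 roll 0.002
```

Request:
arm_command([
  {"tx":0,"ty":-0.1,"tz":0,"roll":0,"hand":1},
  {"tx":0,"ty":-0.22,"tz":0,"roll":0,"hand":1},
  {"tx":-0.009,"ty":-0.34,"tz":0,"roll":0.002,"hand":1},
  {"tx":-0.009,"ty":-0.44,"tz":0,"roll":0.002,"hand":1},
  {"tx":-0.009,"ty":-0.474,"tz":0.02,"roll":0.002,"hand":1},
  {"tx":-0.009,"ty":-0.474,"tz":0.1,"roll":0.002,"hand":1},
  {"tx":-0.009,"ty":-0.474,"tz":0.2,"roll":0.002,"hand":1},
  {"tx":-0.009,"ty":-0.474,"tz":0.3,"roll":0.002,"hand":1},
  {"tx":-0.009,"ty":-0.474,"tz":0.4,"roll":0.002,"hand":1},
  {"tx":-0.009,"ty":-0.474,"tz":0.47,"roll":0.002,"hand":1},
  {"tx":-0.009,"ty":-0.474,"tz":0.49,"roll":0.002,"hand":1},
  {"tx":-0.009,"ty":-0.474,"tz":0.49,"roll":0.002,"hand":1},
  {"tx":-0.009,"ty":-0.474,"tz":0.49,"roll":0.002,"hand":1},
])

```text
time: 28.95
ee_pos: [0.4882, 0.1226, 0.1012]
eef_rot: [0.999, -0.053, 0.001, -0.002]
contact_force: [0.3, -0.5, -2.3]
finger_gap: 0.0614
```

```bash
python3 -c "
from h import *
delta((.4875,.1224),.04,-.107)"
```

```text
pose [0.4882 0.1226 0.1012] yaw -0.1065510359714485 t 28.95 F [ 0.2592 -0.5467 -2.2579] gap 0.061444763571972705
tx -0.003 ty 0.001 tz 0.245 roll 0.000
```

Request:
arm_command([
  {"tx":-0.003,"ty":0,"tz":0.05,"roll":0,"hand":1},
  {"tx":-0.003,"ty":0,"tz":0.1,"roll":0,"hand":1},
  {"tx":-0.003,"ty":0,"tz":0.15,"roll":0,"hand":1},
  {"tx":-0.003,"ty":0,"tz":0.19,"roll":0,"hand":1},
  {"tx":-0.003,"ty":0,"tz":0.22,"roll":0,"hand":1},
  {"tx":-0.003,"ty":0,"tz":0.235,"roll":0,"hand":1},
  {"tx":-0.003,"ty":0,"tz":0.245,"roll":0,"hand":1},
  {"tx":-0.003,"ty":0,"tz":0.245,"roll":0,"hand":1},
  {"tx":-0.003,"ty":0,"tz":0.245,"roll":0,"hand":1},
])

```text
time: 29.85
ee_pos: [0.488, 0.123, 0.0403]
eef_rot: [0.999, -0.053, 0.001, -0.002]
contact_force: [0.3, 0.6, -2.1]
finger_gap: 0.0614
```

Request:
arm_command([
  {"tx":0,"ty":0,"tz":0.003,"roll":0,"hand":1},
  {"tx":0,"ty":0,"tz":0.006,"roll":0,"hand":1},
  {"tx":0,"ty":0,"tz":0.009,"roll":0,"hand":1},
  {"tx":0,"ty":0,"tz":0.01,"roll":0,"hand":1},
])

```text
time: 30.25
ee_pos: [0.488, 0.1229, 0.0378]
eef_rot: [0.999, -0.053, 0.001, -0.002]
contact_force: [-0.6, -0.2, -2.5]
finger_gap: 0.0616
```

Request:
arm_command([
  {"tx":0,"ty":0,"tz":0.003,"roll":0,"hand":1},
  {"tx":0,"ty":0,"tz":0.006,"roll":0,"hand":1},
  {"tx":0,"ty":0,"tz":0.008,"roll":0,"hand":1},
  {"tx":0,"ty":0,"tz":0.008,"roll":0,"hand":1},
])

```text
time: 30.65
ee_pos: [0.488, 0.1229, 0.0359]
eef_rot: [0.999, -0.053, 0.001, -0.002]
contact_force: [-1.7, -0.4, 0.4]
finger_gap: 0.0615
```

Request:
arm_command([
  {"tx":0,"ty":0,"tz":0.002,"roll":0,"hand":1},
  {"tx":0,"ty":0,"tz":0.003,"roll":0,"hand":1},
  {"tx":0,"ty":0,"tz":0.003,"roll":0,"hand":1},
])

```text
time: 30.95
ee_pos: [0.488, 0.1229, 0.0359]
eef_rot: [0.999, -0.053, 0.001, -0.002]
contact_force: [-3.5, -1.1, 7.1]
finger_gap: 0.0616
```

Request:
arm_command([
  {"tx":0,"ty":0,"tz":-0.003,"roll":0,"hand":0.5},
  {"tx":0,"ty":0,"tz":-0.003,"roll":0,"hand":0.27},
  {"tx":0,"ty":0,"tz":-0.003,"roll":0,"hand":0.27},
  {"tx":0,"ty":0,"tz":-0.003,"roll":0,"hand":0.27},
  {"tx":0,"ty":0,"tz":-0.003,"roll":0,"hand":0.27},
])

```text
time: 31.45
ee_pos: [0.4882, 0.1229, 0.0367]
eef_rot: [0.999, -0.053, 0.001, -0.002]
contact_force: [0.3, 0.4, -0.4]
finger_gap: 0.0675
```

Request:
arm_command([
  {"tx":0,"ty":0,"tz":-0.03,"roll":0,"hand":0.27},
  {"tx":0,"ty":0,"tz":-0.08,"roll":0,"hand":0.27},
  {"tx":0,"ty":0,"tz":-0.16,"roll":0,"hand":0.27},
  {"tx":0,"ty":0,"tz":-0.3,"roll":0,"hand":0.27},
  {"tx":0,"ty":0,"tz":-0.45,"roll":0,"hand":0.2},
  {"tx":0,"ty":0,"tz":-0.6,"roll":0,"hand":0},
  {"tx":0,"ty":0,"tz":-0.7,"roll":0,"hand":0},
  {"tx":0,"ty":0,"tz":-0.7,"roll":0,"hand":0},
])

```text
time: 32.25
ee_pos: [0.4904, 0.1227, 0.218]
eef_rot: [0.999, -0.053, 0.006, -0.003]
contact_force: [1.1, 0.1, 0.2]
finger_gap: 0.0916
```

Request:
arm_command([
  {"tx":0,"ty":0.1,"tz":0,"roll":-0.08,"hand":0},
  {"tx":0,"ty":0.25,"tz":0,"roll":-0.16,"hand":0},
  {"tx":0.01,"ty":0.4,"tz":0,"roll":-0.24,"hand":0},
  {"tx":0.02,"ty":0.55,"tz":0,"roll":-0.32,"hand":0},
  {"tx":0.027,"ty":0.7,"tz":0,"roll":-0.4,"hand":0},
  {"tx":0.027,"ty":0.85,"tz":0,"roll":-0.48,"hand":0},
  {"tx":0.027,"ty":0.962,"tz":0,"roll":-0.56,"hand":0},
  {"tx":0.027,"ty":0.962,"tz":0,"roll":-0.64,"hand":0},
  {"tx":0.027,"ty":0.962,"tz":0,"roll":-0.72,"hand":0},
  {"tx":0.027,"ty":0.962,"tz":0,"roll":-0.8,"hand":0},
  {"tx":0.027,"ty":0.962,"tz":0,"roll":-0.88,"hand":0},
  {"tx":0.027,"ty":0.962,"tz":0,"roll":-0.96,"hand":0},
  {"tx":0.027,"ty":0.962,"tz":0,"roll":-1.0,"hand":0},
  {"tx":0.027,"ty":0.962,"tz":0,"roll":-1.0,"hand":0},
])

```text
time: 33.65
ee_pos: [0.4712, -0.1171, 0.2163]
eef_rot: [0.743, 0.669, 0.006, 0.002]
contact_force: [-0.7, -0.7, -0.3]
finger_gap: 0.0929
```

```bash
python3 - <<'E'
from h import *
delta((.471,-.1175),.026,np.pi/2)
T=robot.snapshot('top');S=robot.snapshot('side');cv2.imwrite('/tmp/T2.png',T);cv2.imwrite('/tmp/S2.png',S)
r=(0,0,255);g=(0,255,0)
L=[(rect(.488,.1229,.061,.062,.1,-.107),r),(circ(.5211,.3503,.089,.029),r),(circ(.602,.2244,.18,.016),r),(circ(*PK,.105,.0365),g)]
crop('top',T,(100,105,245,205),5,L,'/tmp/a.png');crop('side',S,(215,85,350,205),5,L,'/tmp/b.png')
cv2.imwrite('pics/s7.png',cv2.imread('/tmp/a.png'));cv2.imwrite('pics/s8.png',cv2.imread('/tmp/b.png'))
E
```

```text
pose [ 0.4712 -0.1171  0.2163] yaw 1.46525147961699 t 33.65 F [-0.6518 -0.6936 -0.2989] gap 0.09294627365983801
tx -0.002 ty -0.001 tz 0.761 roll -0.067
```

View pics/s7.png

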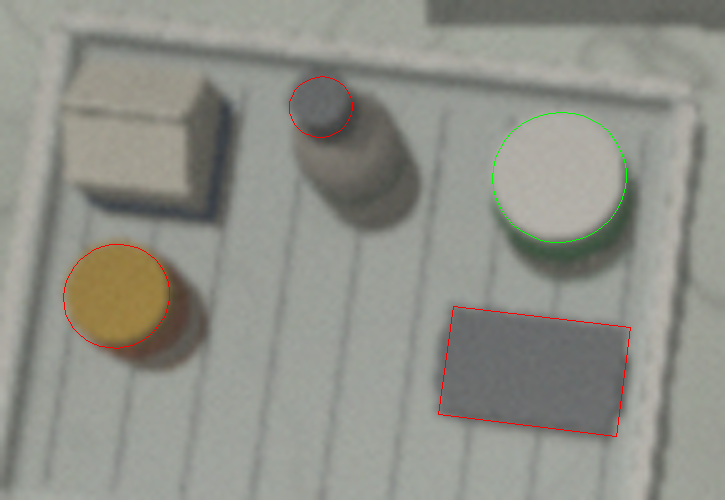

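Sauce jar and box lie within about 1 px of the robot's numbers, square to the pan and clear of what is behind them. The bottle cap is about 1.4 px (3 mm) behind its target. Picking the dip tub.

Request:
arm_command([
  {"tx":-0.002,"ty":-0.001,"tz":0.1,"roll":-0.067,"hand":0},
  {"tx":-0.002,"ty":-0.001,"tz":0.25,"roll":-0.067,"hand":0},
  {"tx":-0.002,"ty":-0.001,"tz":0.4,"roll":-0.067,"hand":0},
  {"tx":-0.002,"ty":-0.001,"tz":0.55,"roll":-0.067,"hand":0},
  {"tx":-0.002,"ty":-0.001,"tz":0.68,"roll":-0.067,"hand":0},
  {"tx":-0.002,"ty":-0.001,"tz":0.74,"roll":-0.067,"hand":0},
  {"tx":-0.002,"ty":-0.001,"tz":0.761,"roll":-0.067,"hand":0},
  {"tx":-0.002,"ty":-0.001,"tz":0.761,"roll":-0.067,"hand":0},
  {"tx":-0.002,"ty":-0.001,"tz":0.761,"roll":-0.067,"hand":0},
  {"tx":-0.002,"ty":-0.001,"tz":0.761,"roll":-0.067,"hand":0.2},
  {"tx":-0.002,"ty":-0.001,"tz":0.761,"roll":-0.067,"hand":0.5},
  {"tx":-0.002,"ty":-0.001,"tz":0.761,"roll":-0.067,"hand":1},
  {"tx":-0.002,"ty":-0.001,"tz":0.761,"roll":-0.067,"hand":1},
  {"tx":-0.002,"ty":-0.001,"tz":0.761,"roll":-0.067,"hand":1},
  {"tx":-0.002,"ty":-0.001,"tz":0.761,"roll":-0.067,"hand":1},
])

```text
time: 35.25
ee_pos: [0.4735, -0.1165, 0.0265]
eef_rot: [0.708, 0.706, 0.006, 0.003]
contact_force: [0.2, 2.1, 2.5]
finger_gap: 0.0621
```

Request:
arm_command([
  {"tx":0,"ty":0,"tz":0,"roll":0,"hand":1},
  {"tx":0,"ty":0,"tz":-0.03,"roll":0,"hand":1},
  {"tx":0,"ty":0,"tz":-0.09,"roll":0,"hand":1},
  {"tx":0,"ty":0,"tz":-0.2,"roll":0,"hand":1},
  {"tx":0,"ty":0,"tz":-0.34,"roll":0,"hand":1},
  {"tx":0,"ty":0,"tz":-0.48,"roll":0,"hand":1},
  {"tx":0,"ty":0,"tz":-0.6,"roll":0,"hand":1},
  {"tx":0,"ty":0,"tz":-0.68,"roll":0,"hand":1},
  {"tx":0,"ty":0,"tz":-0.68,"roll":0,"hand":1},
])

```text
time: 36.15
ee_pos: [0.4732, -0.1182, 0.2003]
eef_rot: [0.708, 0.706, 0.008, 0.005]
contact_force: [0.8, -0.1, -0.9]
finger_gap: 0.0619
```

```bash
python3 -c "
from h import *
delta((.488,.1229),.079,np.pi/2)"
```

```text
pose [ 0.4732 -0.1182  0.2003] yaw 1.567399628593577 t 36.15 F [ 0.7563 -0.094  -0.8646] gap 0.0618718095248575
tx 0.965 ty 0.056 tz 0.485 roll -0.002
```

Request:
arm_command([
  {"tx":0.06,"ty":0,"tz":0,"roll":0,"hand":1},
  {"tx":0.16,"ty":0.01,"tz":0,"roll":0,"hand":1},
  {"tx":0.28,"ty":0.02,"tz":0,"roll":0,"hand":1},
  {"tx":0.4,"ty":0.04,"tz":0,"roll":0,"hand":1},
  {"tx":0.52,"ty":0.05,"tz":0,"roll":0,"hand":1},
  {"tx":0.64,"ty":0.06,"tz":0,"roll":0,"hand":1},
  {"tx":0.76,"ty":0.064,"tz":0,"roll":0,"hand":1},
  {"tx":0.88,"ty":0.064,"tz":0,"roll":0,"hand":1},
  {"tx":0.965,"ty":0.064,"tz":0,"roll":0,"hand":1},
  {"tx":0.965,"ty":0.064,"tz":0,"roll":0,"hand":1},
  {"tx":0.965,"ty":0.064,"tz":0.06,"roll":0,"hand":1},
  {"tx":0.965,"ty":0.064,"tz":0.16,"roll":0,"hand":1},
  {"tx":0.965,"ty":0.064,"tz":0.26,"roll":0,"hand":1},
  {"tx":0.965,"ty":0.064,"tz":0.36,"roll":0,"hand":1},
  {"tx":0.965,"ty":0.064,"tz":0.41,"roll":0,"hand":1},
  {"tx":0.965,"ty":0.064,"tz":0.41,"roll":0,"hand":1},
  {"tx":0.965,"ty":0.064,"tz":0.41,"roll":0,"hand":1},
])

```text
time: 37.85
ee_pos: [0.492, 0.1229, 0.099]
eef_rot: [0.708, 0.706, 0.008, 0.005]
contact_force: [0.5, -0.3, -1.1]
finger_gap: 0.0621
```

```bash
python3 - <<'E'
from h import *
delta((.490,.1229),.080,np.pi/2)
S=robot.snapshot('side');cv2.imwrite('/tmp/S3.png',S)
r=(0,0,255);g=(0,255,0);s=robot.sense()["ee_pos"];zb=s[2]-.018
L=[(rect(.488,.1229,.061,.062,.1,-.107),r),(circ(.488,.1229,zb+.040,.032),g),(circ(.488,.1229,zb,.026),g)]
crop('side',S,(220,85,350,205),5,L,'pics/s9.png')
E
```

```text
pose [0.492  0.1229 0.099 ] yaw 1.5667804405146373 t 37.85 F [ 0.5321 -0.3496 -1.0808] gap 0.062102899014819135
tx 0.000 ty -0.008 tz 0.076 roll -0.003
```

View pics/s9.png

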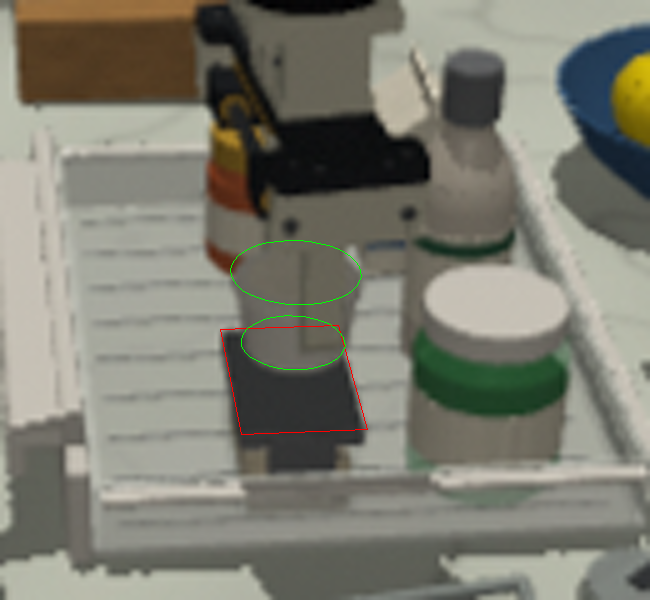

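The tub hangs over the box with its lid spanning columns 233–361, against 231–361 for a centred overlay, so it is centred within about 1 mm. Lowering.

Request:
arm_command([
  {"tx":0,"ty":-0.002,"tz":0.02,"roll":0,"hand":1},
  {"tx":0,"ty":-0.002,"tz":0.04,"roll":0,"hand":1},
  {"tx":0,"ty":-0.002,"tz":0.055,"roll":0,"hand":1},
  {"tx":0,"ty":-0.002,"tz":0.062,"roll":0,"hand":1},
  {"tx":0,"ty":-0.002,"tz":0.067,"roll":0,"hand":1},
  {"tx":0,"ty":-0.002,"tz":0.069,"roll":0,"hand":1},
  {"tx":0,"ty":-0.002,"tz":0.069,"roll":0,"hand":1},
])

```text
time: 38.6
ee_pos: [0.4925, 0.1231, 0.0826]
eef_rot: [0.708, 0.706, 0.008, 0.006]
contact_force: [0.3, 0.1, -0.7]
finger_gap: 0.0621
```

Request:
arm_command([
  {"tx":0,"ty":0,"tz":0.003,"roll":0,"hand":1},
  {"tx":0,"ty":0,"tz":0.006,"roll":0,"hand":1},
  {"tx":0,"ty":0,"tz":0.006,"roll":0,"hand":1},
])

```text
time: 38.9
ee_pos: [0.4925, 0.1232, 0.081]
eef_rot: [0.708, 0.706, 0.008, 0.006]
contact_force: [0.5, -0.5, -1.2]
finger_gap: 0.0621
```

Request:
arm_command([
  {"tx":0,"ty":0,"tz":0.002,"roll":0,"hand":1},
  {"tx":0,"ty":0,"tz":0.004,"roll":0,"hand":1},
  {"tx":0,"ty":0,"tz":0.004,"roll":0,"hand":1},
])

```text
time: 39.2
ee_pos: [0.4924, 0.1232, 0.0799]
eef_rot: [0.708, 0.706, 0.008, 0.006]
contact_force: [0.1, -0.0, -0.9]
finger_gap: 0.0616
```

Request:
arm_command([
  {"tx":0,"ty":-0.003,"tz":0.002,"roll":0,"hand":1},
  {"tx":0,"ty":-0.003,"tz":0.004,"roll":0,"hand":1},
  {"tx":0,"ty":-0.003,"tz":0.004,"roll":0,"hand":1},
])

```text
time: 39.5
ee_pos: [0.4922, 0.1232, 0.0795]
eef_rot: [0.708, 0.706, 0.009, 0.006]
contact_force: [0.7, -0.1, 3.6]
finger_gap: 0.0623
```

```bash
python3 -c "
from h import *
delta((.4915,.1229),.0795,np.pi/2)"
```

```text
pose [0.4922 0.1232 0.0795] yaw 1.5669825207167285 t 39.5 F [ 0.7086 -0.0982  3.5538] gap 0.062267173893810056
tx -0.001 ty -0.003 tz 0.000 roll -0.002
```

Request:
arm_command([
  {"tx":0,"ty":0,"tz":-0.001,"roll":0,"hand":0.5},
  {"tx":0,"ty":0,"tz":-0.001,"roll":0,"hand":0.25},
  {"tx":0,"ty":0,"tz":-0.001,"roll":0,"hand":0.1},
  {"tx":0,"ty":0,"tz":-0.001,"roll":0,"hand":0},
  {"tx":0,"ty":0,"tz":-0.001,"roll":0,"hand":0},
  {"tx":0,"ty":0,"tz":-0.001,"roll":0,"hand":0},
  {"tx":0,"ty":0,"tz":-0.06,"roll":0,"hand":0},
  {"tx":0,"ty":0,"tz":-0.16,"roll":0,"hand":0},
  {"tx":0,"ty":0,"tz":-0.3,"roll":0,"hand":0},
  {"tx":0,"ty":0,"tz":-0.45,"roll":0,"hand":0},
  {"tx":0,"ty":0,"tz":-0.6,"roll":0,"hand":0},
  {"tx":0,"ty":0,"tz":-0.6,"roll":0,"hand":0},
])

```text
time: 40.7
ee_pos: [0.4923, 0.1232, 0.2375]
eef_rot: [0.708, 0.706, 0.013, 0.01]
contact_force: [0.5, -0.4, 0.2]
finger_gap: 0.0929
```

Request:
arm_command([
  {"tx":-0.15,"ty":-0.05,"tz":0,"roll":0,"hand":0},
  {"tx":-0.35,"ty":-0.1,"tz":0,"roll":0,"hand":0},
  {"tx":-0.55,"ty":-0.15,"tz":0,"roll":0,"hand":0},
  {"tx":-0.75,"ty":-0.2,"tz":0,"roll":0,"hand":0},
  {"tx":-0.9,"ty":-0.3,"tz":0,"roll":0,"hand":0},
  {"tx":-0.95,"ty":-0.3,"tz":0,"roll":0,"hand":0},
  {"tx":-0.95,"ty":-0.3,"tz":0,"roll":0,"hand":0},
])

```text
time: 41.4
ee_pos: [0.4162, -0.1157, 0.2344]
eef_rot: [0.71, 0.704, 0.013, 0.01]
contact_force: [-0.3, -0.4, 1.4]
finger_gap: 0.0931
```

```bash
python3 - <<'E'
from h import *
T=robot.snapshot('top');S=robot.snapshot('side')
a=cv2.resize(T[105:230,98:248],(480,400),interpolation=cv2.INTER_CUBIC);b=cv2.resize(S[85:205,240:350],(320,349),interpolation=cv2.INTER_CUBIC)
o=np.zeros((600,800,3),np.uint8);o[:400,:480]=a;o[:349,480:]=b;o[400:,:320]=cv2.resize(T[105:230,250:450],(320,200));cv2.imwrite('pics/f.png',o)
T0=cv2.imread('pics/top0.png');
for n,(u0,v0,u1,v1) in dict(carton=(110,110,150,148),pickle=(196,124,234,158)).items():
    A=T0[v0:v1,u0:u1].astype(np.float32).mean(2);B=T[v0:v1,u0:u1].astype(np.float32).mean(2);print(n,cv2.phaseCorrelate(A,B))
print(robot.sense()["time"],robot.sense()["ee_pos"])
E
```

```text
carton ((-0.11902283073193232, -0.020526170093049245), 0.9699013867974281)
pickle ((0.047925875118458805, -0.00042187689999195754), 0.9631549172931247)
41.5 [ 0.4168 -0.1136  0.2343]
```

View pics/f.png

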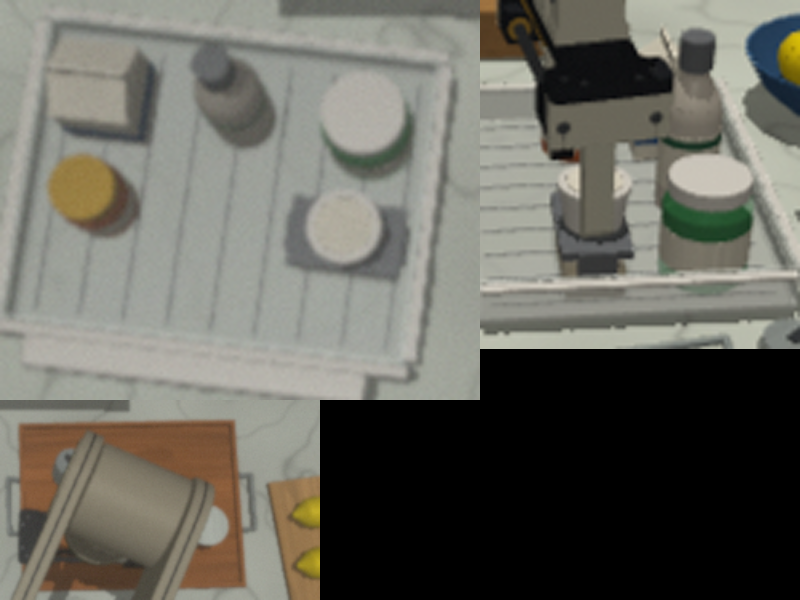

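The final picture shows everything in place and upright. By base positions the bottle is in line to within 1 px, at about (238,113) against a midpoint of (239,111). The tub is central on the box, and carton and pickle jar have shifted less than 0.12 px. Handing in.

```bash
python3 -c "
from rig import robot
print(robot.hand_in())"
```

```text
the job is handed in; nothing more can be done
None
```

The pan is loaded in the order you gave and handed in at about 41.5 s of the 112 s allowed. Each thing was lowered to light contact, with readings of up to about 7 N.

- **Bottle:** it stands at the back between the carton and the pickle jar. My checks on it disagree a little: judged by the bases it is in line to about 1 px (2–3 mm), but the cap looked about 3 mm behind its target. The top camera's fit drifts with height, so I left it where it was.
- **Sauce jar and food box:** both landed within about 1 px of where I aimed. The gaps behind them work out at about 25 mm, and the box is square to the pan.
- **Dip tub:** it was centred over the box to about 1 mm just before I let go, and the last picture shows it standing level in the middle of the lid.
- **Carton and pickle jar:** compared with the first picture they moved less than 0.12 px.
- **Can and yoghurt cup:** neither was picked up. Both show on the tray in the last picture, though the arm hides part of them.

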